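# Find the knob that fits the camp stove

## Task

Only one of the three look-alike knobs slides fully home on the stove's bare spindle; try them on without forcing them and leave the one that fits on the spindle, and lay the two that stop short in the ceramic bowl. With the right knob fully home, twist it anticlockwise to its stop and let go so that it springs back. Leave the other things on the table where they are.

Things in the scene. Friction and masses are not known exactly. Their poses are not given: they have to be found in the camera images.
- stove: grey single-burner stove, fixed: 255 mm deep (x -125 to +130 mm), 240 mm wide (y), steel top 83 mm high behind a front panel that slopes down to -x, its edges 77 and 39 mm above the table, at x -23 and -127 mm. Four burner supports up to 111 mm high, from x -16 mm back. Origin: under the middle, on the table. Bare spindle in the panel's middle
- spindle_tip (a point): centre of the flat end of the bare steel spindle, 78.7 mm above the table. 12 mm square, 22 mm out of the panel, the last 5 mm tapering to 7 mm square. z: along it, out of the panel, leaning 0.35 rad from vertical to the stove's front (-x); x, y: square to its flats, x pointing up the slope to the burner, y level at rest; both turn with it
- spindle (a joint): turn of the spindle about its own z, rad: 0 at rest, grows anticlockwise as seen looking down onto the panel, to a firm stop at 0.9. A spring turns it back to 0 when let go: 0.04 N m at rest, 0.13 N m at the stop. A knob on it has up to 0.15 rad of play either way
- knob_a: one of three look-alike black plastic knobs, upright on the table at first: round skirt 38 mm across, 27 mm tall, and on top a grip bar 38 mm long (along knob x), 12 mm thick (along y), 25 mm tall; 52 mm in all, about 70 g. Origin: centre of the underside, z up its axis. Underside: blind square socket 13.6 mm wide, sides along x and y, so it goes on in any of four quarter turns
- knob_b: outwardly the same as knob_a. A loose rubber slug is shut in deep inside each knob's socket, out of sight: a thin one in one knob, a thick one in the other two; name and place say nothing of which. Thin: the knob goes 20 mm down over the spindle (fully home, underside 2 mm off the panel). Thick: it stops 9 mm short of that, 11 mm on
- knob_c: outwardly the same as knob_a. A knob whose socket is out of line with the spindle stays up on the tapered tip, less than 6 mm on, and must be shifted or turned a little until it slides on; 10 N is ample for pushing it on. At rest on the tilted spindle a home knob stays where it is let go
- bowl: small white ceramic bowl, loose, 0.4 kg: 150 mm across the rim, 55 mm high, open upwards, inner floor 5 mm up. Origin: centre of its underside, z up
- red_box: bystander: shut red plastic lidded box with snap clips, 138 x 178 mm, 99 mm high. Origin: centre of the underside
- jar: bystander: glass jar with steel lid, 76 mm across, 110 mm high. Origin: centre of the underside
- ladle: bystander: steel ladle lying along its x, 330 mm long, its cup 84 mm across and 34 mm high centred 140 mm to +x of the origin, which lies on the table under the handle
- spatula: bystander: wooden spatula lying along its x, 280 mm long. Origin: underside of it, near the middle
Mind the look-alikes: they are no part of the job. Leave any yellow look-alike of the knob_a alone.

How it is judged (in metres and radians):
On the way, in this order (a step that is already met when the one before it is completed fails the run):
1. a knob is fully home on the spindle (within 3.5 mm), in line with it (((z of knob_a in the frame of spindle_tip below -0.0165 m and distance between knob_a and spindle_tip below 0.025 m and angle between the z axis of knob_a and the z axis of spindle_tip, either way round below 0.15 rad) or (z of knob_b in the frame of spindle_tip below -0.0165 m and distance between knob_b and spindle_tip below 0.025 m and angle between the z axis of knob_b and the z axis of spindle_tip, either way round below 0.15 rad) or (z of knob_c in the frame of spindle_tip below -0.0165 m and distance between knob_c and spindle_tip below 0.025 m and angle between the z axis of knob_c and the z axis of spindle_tip, either way round below 0.15 rad))), for 0.2 s.
2. with the knob fully home, the spindle is twisted anticlockwise to its stop (0.8 rad or more of 0.9) (((z of knob_a in the frame of spindle_tip below -0.0165 m and distance between knob_a and spindle_tip below 0.025 m and angle between the z axis of knob_a and the z axis of spindle_tip, either way round below 0.15 rad) or (z of knob_b in the frame of spindle_tip below -0.0165 m and distance between knob_b and spindle_tip below 0.025 m and angle between the z axis of knob_b and the z axis of spindle_tip, either way round below 0.15 rad) or (z of knob_c in the frame of spindle_tip below -0.0165 m and distance between knob_c and spindle_tip below 0.025 m and angle between the z axis of knob_c and the z axis of spindle_tip, either way round below 0.15 rad)) and value of joint spindle above 0.8 rad), for 0.1 s.
At the end, for the whole second after the job is handed in: One knob is on the spindle, fully home (within 3.5 mm) and in line with it; the spindle has sprung back (below 0.1 rad); the other two knobs lie at rest in the upright bowl (origins within 65 mm of its centre and below 65 mm height) (((z of knob_a in the frame of spindle_tip below -0.0165 m and distance between knob_a and spindle_tip below 0.025 m and angle between the z axis of knob_a and the z axis of spindle_tip, either way round below 0.15 rad) or (z of knob_b in the frame of spindle_tip below -0.0165 m and distance between knob_b and spindle_tip below 0.025 m and angle between the z axis of knob_b and the z axis of spindle_tip, either way round below 0.15 rad) or (z of knob_c in the frame of spindle_tip below -0.0165 m and distance between knob_c and spindle_tip below 0.025 m and angle between the z axis of knob_c and the z axis of spindle_tip, either way round below 0.15 rad)) and ((z of knob_a in the frame of spindle_tip below -0.0165 m and distance between knob_a and spindle_tip below 0.025 m and angle between the z axis of knob_a and the z axis of spindle_tip, either way round below 0.15 rad) or (horizontal distance between knob_a and bowl below 0.065 m and height (world z) of knob_a below 0.065 m and linear speed of knob_a below 0.02 m/s)) and ((z of knob_b in the frame of spindle_tip below -0.0165 m and distance between knob_b and spindle_tip below 0.025 m and angle between the z axis of knob_b and the z axis of spindle_tip, either way round below 0.15 rad) or (horizontal distance between knob_b and bowl below 0.065 m and height (world z) of knob_b below 0.065 m and linear speed of knob_b below 0.02 m/s)) and ((z of knob_c in the frame of spindle_tip below -0.0165 m and distance between knob_c and spindle_tip below 0.025 m and angle between the z axis of knob_c and the z axis of spindle_tip, either way round below 0.15 rad) or (horizontal distance between knob_c and bowl below 0.065 m and height (world z) of knob_c below 0.065 m and linear speed of knob_c below 0.02 m/s)) and value of joint spindle below 0.1 rad and angle between bowl's own z axis and vertical below 0.2 rad); the robot touches nothing.
It fails at once if a knob that is not fully home is forced against the stove (over 60 N) ((contact force between knob_a and stove above 60 N and z of knob_a in the frame of spindle_tip above -0.0165 m) or (contact force between knob_b and stove above 60 N and z of knob_b in the frame of spindle_tip above -0.0165 m) or (contact force between knob_c and stove above 60 N and z of knob_c in the frame of spindle_tip above -0.0165 m)).
It fails at once if the red box, jar, ladle or spatula is moved by more than 30 mm (distance of any of red_box, jar, ladle, spatula from where it was at the start of the episode above 0.03 m).
It also fails if it takes over 72 s, if anything falls off the work surface, if the arm or the gripper's body presses on something with over 40 N, if the wrist force passes 120 N, or if a joint passes its speed limit or range.

## Robot

A 6-joint arm with a two-finger parallel gripper is mounted at the origin on the work surface. World frame = base frame: x ahead of the robot, y to its left, z up, the work surface at z = 0. Lengths are in mm, angles in rad, forces in N, time in s.
With the tool pointing down it reaches from about 275 to 1000 mm from the base axis. Payload 8.4 kg.
Tool frame: the origin (TCP) lies at the centre of the arm's flange, where the gripper is bolted on; the fingertips stand 173 mm ahead of it and the grasp point (between the pads) lies 155 mm ahead of it (tcp_to_tips is the distance from the TCP to the fingertips, in mm); z points along the fingers, x is the direction in which the jaws open and shut, and the axes are right-handed (so a half turn about z gives the same grasp; the last joint's range is limited). The gripper opens to 85 mm and grips with 20 to 120 N. Pads are 22 mm wide; open, the fingers measure 114 mm over their backs; the gripper's body (76 mm by 85 mm) begins 54 mm behind the grasp point. The pads swing forward as they close: fully open they stand 13 mm farther back than shut.
Start: joints at [-1.155, 0.353, 1.633, -0, 1.155, -0.002], TCP at [253.594, -571.244, 404.681] pointing down, gripper open.
Joint ranges: [-2.63, 2.63], [-0.92, 2.1], [0.06, 2.66], [-1.3, 4.44], [0, 2.69], [-3.02, 3.02]. Speed limits (rad/s): [2.22, 2.22, 2.79, 3.14, 3.14, 3.14].

## Interface

Orientations are given as [roll, pitch, yaw] about the fixed x, y, z axes, in that order (R = Rz(yaw) Ry(pitch) Rx(roll)).
In Python, from rig import sense, grab_frame, camera_info, sign_off, tcp_to_tips gives the robot as it stands.
- The arm moves only by the shell command python3 -m creep 'ROWS' [FORCE]. ROWS is text: rows parted by semicolons, each of 5 numbers parted by spaces: the opening in per cent of the stroke, from 0 (shut) to 100 (fully open), then the shift along the tool's x, y, z in cm, then the turn about the tool's z in degrees. In form: fingers tx ty tz roll; .... A call has 1 to 20 rows; each row is the pose to reach, as a shift and turn from the pose measured when the call began, along the tool's axes at that moment; what a row does not reach only later rows make up. A row lasts 1/10 s, in which the tool goes at most 50 mm and 8.59 degrees, less where a joint would pass 70% of its speed; a pose out of reach is approached as far as the arm can. A call with a gripper value outside its range is refused whole. The fingers move at their own pace and stop on an object; FORCE is the grip in N (left out, the last holds). Time passes only in rows, so rows that repeat a pose let the fingers close. It gives the time, the measured TCP pose, the force and the opening at its end, in the units of the state.
- sense(): the state, without advancing time (a new reading comes with each control period).
- grab_frame(name): name is "scene" or "top"; returns (picture, depth): 384x512x3 uint8, blue, green, red; 384x512 float32, mm along the optical axis (not along the pixel's ray), 0 where there is no reading.
- camera_info(name): a dict with "vertical_fov" (degrees; the focal length in pixels is half the picture's height over the tangent of half this angle, whatever the lens; pixels are square), "cx", "cy" (the principal point, pixels), "world_to_cam" (4x4, takes a point from world to camera coordinates). Camera axes: x right, y down, z forward; pixel columns grow to the right and rows downward; lengths in mm; the calibration is good to about 2 mm. A picture is of the moment at which its call begins. camera_info takes no time and is no camera call.
- sign_off(): hands the job in, once; it reports no verdict.
The state is a dict: "clock": time; "qpos": joint angles; "qvel": joint speeds; "joint_efforts": joint torques, N m; "eef_pos": TCP position; "tcp_rot": TCP orientation; "contact_force": force on the tool from outside, world axes, zero at the start; "wrist_torque": the same for the moment, N m; "opening": opening from 0.0 (shut) to 1.0 (fully open).
Only numpy, scipy, OpenCV 4.12 (cv2) and the standard library are available. Lean on these libraries where they do the work, as an engineer would, in place of code of your own. Each camera call takes 0.05 s, during which the arm holds its last target.

## Working session

There is one attempt and no reset: what is moved stays moved. The work goes in short steps, Python scripts to look and compute and a shell command to move; the robot and the scene stay as the last step left them, time stands still between calls to the robot, and variables do not carry over. Pictures are saved under pics/ and viewed, and the job is handed in when it is done.

```bash
ls; mkdir -p pics; python3 - <<'E'
from rig import *
import cv2
print(sense(), tcp_to_tips)
for n in("scene","top"):
    p,d=grab_frame(n); cv2.imwrite(f"pics/{n}0.png",p)
    import numpy as np; np.save(f"pics/{n}0.npy",d)
    print(camera_info(n))
E
```

```text
pics
{'clock': 0.0, 'qpos': array([-1.15541137e+00,  3.53661600e-01,  1.63410886e+00, -1.07545778e-06,
        1.15518243e+00, -2.40566799e-03]), 'qvel': array([-0.00106872,  0.00068427,  0.00046981,  0.00111355, -0.000528  ,
       -0.00064611]), 'joint_efforts': array([-3.24545195e-03, -6.05259275e+01, -3.42070377e+01, -2.36107871e-04,
        9.23698826e-03, -3.94737299e-06]), 'eef_pos': array([ 253.4966124 , -571.04239023,  403.96392437]), 'tcp_rot': array([-3.14159036e+00,  1.36023437e-03, -1.15300527e+00]), 'contact_force': array([-0.00738669,  0.48496553, -0.2446192 ]), 'wrist_torque': array([-0.03805259,  0.00467223,  0.01487122]), 'opening': 0.9986417967387926} 173.4
{'vertical_fov': 53.492414573469226, 'cx': 258.6168105297717, 'cy': 197.02602531236906, 'world_to_cam': array([[ 8.69701219e-01,  4.93088887e-01,  2.19804213e-02,
        -5.30204635e+02],
       [ 3.36294887e-01, -5.59377977e-01, -7.57629216e-01,
        -1.19281402e+02],
       [-3.61283183e-01,  6.66302956e-01, -6.52314980e-01,
         1.31891089e+03],
       [ 0.00000000e+00,  0.00000000e+00,  0.00000000e+00,
         1.00000000e+00]])}
{'vertical_fov': 48.12590788755068, 'cx': 262.8080286035317, 'cy': 194.26642647996843, 'world_to_cam': array([[-6.95518124e-02, -9.97565443e-01, -5.07266216e-03,
         9.40118252e+01],
       [-9.76242845e-01,  6.91094451e-02, -2.05362588e-01,
         5.97108122e+02],
       [ 2.05213190e-01, -9.33119005e-03, -9.78672813e-01,
         1.46445346e+03],
       [ 0.00000000e+00,  0.00000000e+00,  0.00000000e+00,
         1.00000000e+00]])}
```

View pics/scene0.png

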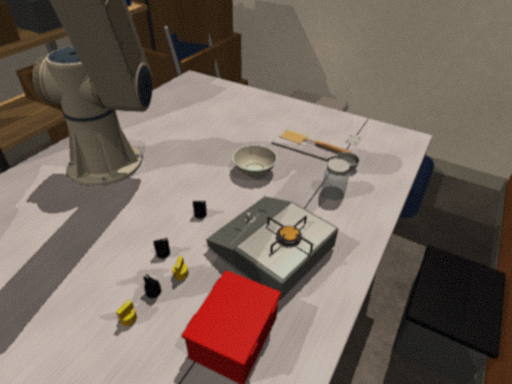

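View pics/top0.png

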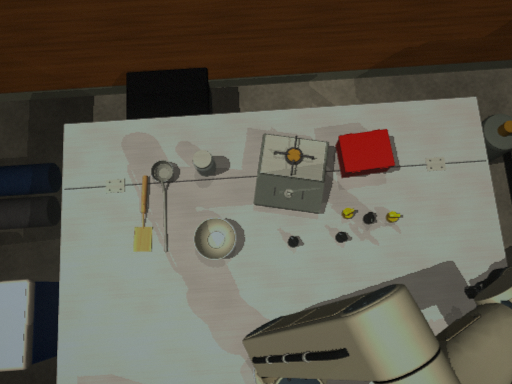

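```bash
cat > h.py <<'E'
import numpy as np, cv2
from rig import *
def cam(n):
    c=camera_info(n); f=192/np.tan(np.radians(c["vertical_fov"]/2)); return c,f,np.array(c["world_to_cam"])
def cloud(n,d):
    c,f,T=cam(n); v,u=np.mgrid[0:384,0:512]
    P=np.stack([(u-c["cx"])*d/f,(v-c["cy"])*d/f,d],-1)
    return (P-T[:3,3])@T[:3,:3]
def proj(n,p):
    c,f,T=cam(n); q=T[:3,:3]@np.array(p,float)+T[:3,3]; return q[:2]/q[2]*f+[c["cx"],c["cy"]]
def ray(n,uv,z):
    c,f,T=cam(n); d=T[:3,:3].T@np.array([(uv[0]-c["cx"])/f,(uv[1]-c["cy"])/f,1]); o=-T[:3,:3].T@T[:3,3]
    return o+d*(z-o[2])/d[2]
def crop(p,u,v,w,h,k,name):
    cv2.imwrite("pics/"+name,cv2.resize(p[v:v+h,u:u+w],None,fx=k,fy=k,interpolation=cv2.INTER_CUBIC))
E
python3 - <<'E'
from h import *
t=cv2.imread("pics/top0.png"); s=cv2.imread("pics/scene0.png")
crop(t,200,130,220,140,3,"t1.png") if 0 else crop(t,200,130,210,140,3,"t1.png")
crop(s,95,180,200,150,4,"s1.png")
W=cloud("top",np.load("pics/top0.npy")); S=cloud("scene",np.load("pics/scene0.npy"))
for u,v in[(293,241),(341,237),(369,218),(349,213),(394,216),(289,194),(216,240)]:
    print(u,v,W[v,u].round(1))
for u,v in[(199,209),(161,247),(152,287),(250,216),(254,160)]: print("s",u,v,S[v,u].round(1))
# table noise
print(W[270:280,150:160,2].std(),W[270:280,150:160,2].mean(),S[120:130,200:210,2].mean())
E
```

```text
293 241 [430.  -41.4  57.2]
341 237 [ 432.8 -210.8   50.1]
369 218 [ 493.2 -317.3   47.1]
349 213 [ 514.8 -247.1   54.8]
394 216 [ 493.8 -405.9   48.9]
289 194 [593.4 -39.8  77.8]
216 240 [457.7 231.3   7.7]
s 199 209 [438.9 -51.4  29.4]
s 161 247 [ 443.3 -222.3   32.1]
s 152 287 [ 511.1 -332.1   37.7]
s 250 216 [604.7 -41.5  74.3]
s 254 160 [439.1 267.5  10.7]
154.95909707528162 14.944113759919981 -2.206416330299375
```

View pics/t1.png

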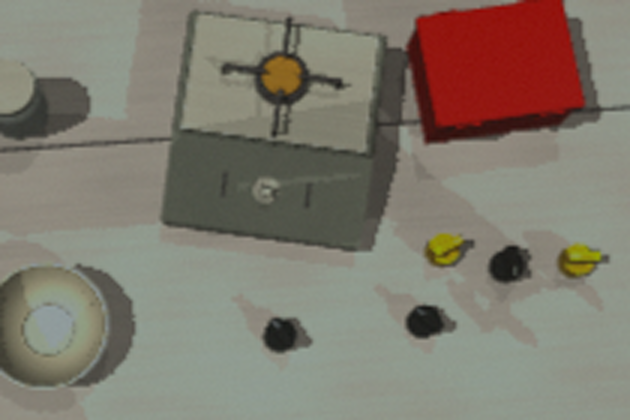

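View pics/s1.png

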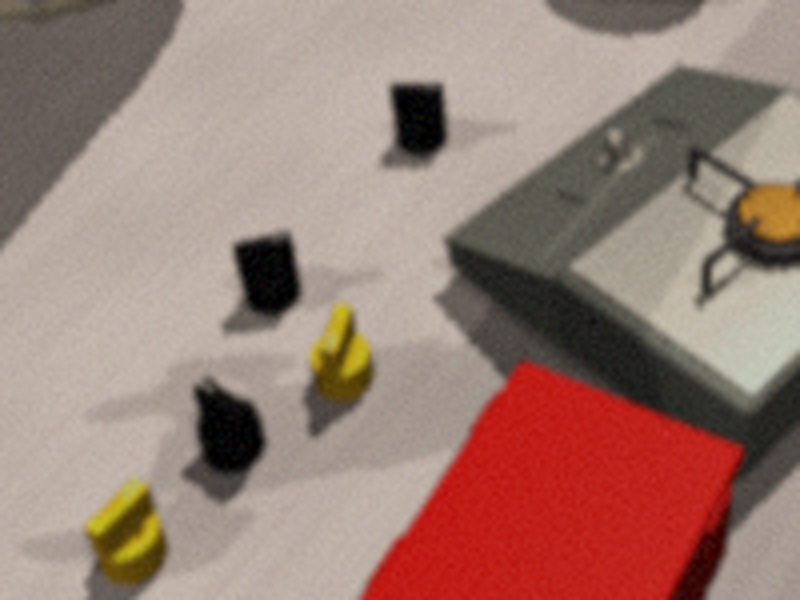

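```bash
cat >> h.py <<'E'
from scipy.optimize import minimize
def _hull(n,pts,K,u0,v0,w,h,img):
    q=np.array([proj(n,p) for p in pts]); q=((q-[u0,v0]+.5)*K-.5)
    cv2.fillConvexPoly(img,cv2.convexHull((q*16).round().astype(np.int32)),255,shift=4)
def knobpts(T):
    a=np.linspace(0,2*np.pi,24,endpoint=False); c=np.c_[19*np.cos(a),19*np.sin(a)]
    A=np.r_[np.c_[c,0*a],np.c_[c,0*a+27]]
    B=np.array([[sx*19,sy*6,z] for sx in(-1,1) for sy in(-1,1) for z in(27,52)],float)
    return [X@T[:3,:3].T+T[:3,3] for X in(A,B)]
def render(n,parts,win,K=6):
    u0,v0,w,h=win; im=np.zeros((h*K,w*K),np.uint8)
    for P in parts:_hull(n,P,K,u0,v0,w,h,im)
    im=cv2.resize(im,(w,h),interpolation=cv2.INTER_AREA)/255.
    return cv2.GaussianBlur(im,(0,0),.5)
def yawT(x,y,th,z=0):
    T=np.eye(4);c,s=np.cos(th),np.sin(th);T[:3,:3]=[[c,-s,0],[s,c,0],[0,0,1]];T[:3,3]=[x,y,z];return T
def fitknob(n,img,x,y,win_half=16):
    u,v=proj(n,[x,y,26]).astype(int); win=(u-win_half,v-win_half,2*win_half,2*win_half)
    g=img[win[1]:win[1]+win[3],win[0]:win[0]+win[2]].max(2).astype(float)
    D=np.clip((75-g)/55,0,1) if n=="scene" else np.clip((60-g)/45,0,1)
    best=None
    for th0 in np.radians(np.arange(0,180,20)):
        f=lambda p:((render(n,knobpts(yawT(p[0],p[1],p[2]/20)),win)-D)**2).sum()
        r=minimize(f,[x,y,th0*20],method="Nelder-Mead",options=dict(initial_simplex=np.array([[x,y,th0*20],[x+6,y,th0*20],[x,y+6,th0*20],[x,y,th0*20+4]]),maxiter=80))
        if best is None or r.fun<best[0]: best=(r.fun,r.x[0],r.x[1],np.degrees(r.x[2]/20)%180)
    return best,D
E
python3 - <<'E'
from h import *
for n in("top","scene"):
    im=cv2.imread(f"pics/{n}0.png")
    for k,(x,y) in dict(A=(438,-45),B=(444,-213),C=(508,-318)).items():
        b,D=fitknob(n,im,x,y); print(n,k,np.round(b,1))
d=np.load("pics/top0.npy"); W=cloud("top",d)
m=(W[...,2]>79)&(W[...,2]<88)&(d>0)&(W[...,0]>560)&(W[...,0]<860)&(W[...,1]>-170)&(W[...,1]<110)
print(m.sum()); P=W[m]; print(cv2.minAreaRect(P[:,:2].astype(np.float32)),P[:,2].mean())
m=(W[...,2]>33)&(W[...,2]<110)&(d>0)&(W[...,0]>500)&(W[...,0]<860)&(W[...,1]>-170)&(W[...,1]<110)
P=W[m];print(cv2.minAreaRect(P[:,:2].astype(np.float32)),len(P))
t=cv2.imread("pics/top0.png");crop(t,245,125,95,95,8,"t2.png")
s=cv2.imread("pics/scene0.png");crop(s,200,190,145,105,5,"s2.png")
E
```

```text
Traceback (most recent call last):
  File "h.py", line 39, in fitknob
    r=minimize(f,[x,y,th0*20],method="Nelder-Mead",options=dict(initial_simplex=np.array([[x,y,th0*20],[x+6,y,th0*20],[x,y+6,th0*20],[x,y,th0*20+4]]),maxiter=80))
  File "h.py", line 38, in <lambda>
    f=lambda p:((render(n,knobpts(yawT(p[0],p[1],p[2]/20)),win)-D)**2).sum()
                 ~~~~~~^^^^^^^^^^^^^^^^^^^^^^^^^^^^^^^^^^^^^^^^
  File "h.py", line 27, in render
    for P in parts:_hull(n,P,K,u0,v0,w,h,im)
                   ~~~~~^^^^^^^^^^^^^^^^^^^^
  File "h.py", line 18, in _hull
    q=np.array([proj(n,p) for p in pts]); q=((q-[u0,v0]+.5)*K-.5)
                ~~~~^^^^^
  File "h.py", line 10, in proj
    c,f,T=cam(n); q=T[:3,:3]@np.array(p,float)+T[:3,3]; return q[:2]/q[2]*f+[c["cx"],c["cy"]]
          ~~~^^^
  File "h.py", line 4, in cam
    c=camera_info(n); f=192/np.tan(np.radians(c["vertical_fov"]/2)); return c,f,np.array(c["world_to_cam"])
ValueError: time passes only in moves, steps and waits
```

Too many camera_info calls; cache it.

```bash
sed -i 's/^def cam(n):/import functools\n@functools.cache\ndef cam(n):/' h.py
python3 - <<'E'
from h import *
for n in("top","scene"):
    im=cv2.imread(f"pics/{n}0.png")
    for k,(x,y) in dict(A=(438,-45),B=(444,-213),C=(508,-318)).items():
        b,D=fitknob(n,im,x,y); print(n,k,np.round(b,1))
d=np.load("pics/top0.npy"); W=cloud("top",d)
m=(W[...,2]>79)&(W[...,2]<88)&(d>0)&(W[...,0]>560)&(W[...,0]<860)&(W[...,1]>-170)&(W[...,1]<110)
print(m.sum()); P=W[m]; print(cv2.minAreaRect(P[:,:2].astype(np.float32)),P[:,2].mean())
m=(W[...,2]>33)&(W[...,2]<110)&(d>0)&(W[...,0]>500)&(W[...,0]<860)&(W[...,1]>-170)&(W[...,1]<110)
P=W[m];print(cv2.minAreaRect(P[:,:2].astype(np.float32)),len(P))
t=cv2.imread("pics/top0.png");crop(t,245,125,75,75,8,"t2.png")
s=cv2.imread("pics/scene0.png");crop(s,200,190,145,105,5,"s2.png")
E
```

```text
top A [ 29.5 432.9 -44.8  56.2]
top B [  28.5  437.5 -217.9   24.8]
top C [  26.7  498.3 -325.5   24.6]
scene A [ 37.2 431.1 -41.  130. ]
scene B [  45.4  436.1 -214.6  140.1]
scene C [  48.6  499.5 -325.1  159.7]
1769
((695.378662109375, -57.96730041503906), (236.2820281982422, 211.1852264404297), 78.50733184814453) 82.7934598879475
((676.7659912109375, -53.754791259765625), (240.16656494140625, 258.0982971191406), 77.95161437988281) 4609
```

View pics/t2.png

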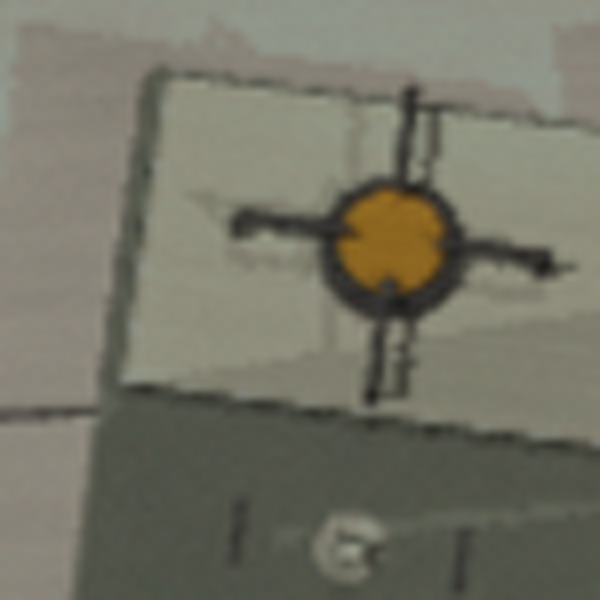

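View pics/s2.png

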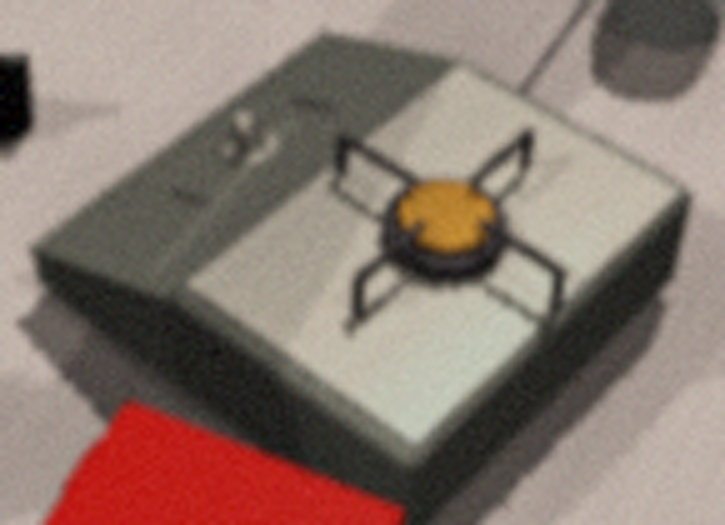

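```bash
python3 - <<'E'
from h import *
rows=[]
for n in("top","scene"):
    im=cv2.imread(f"pics/{n}0.png"); r=[]
    for (x,y) in ((432,-43),(437,-216),(499,-325)):
        u,v=proj(n,[x,y,26]).astype(int)
        w=im[v-14:v+14,u-14:u+14].astype(float)
        w=255*(np.clip(w/200,0,1))**.45
        r.append(cv2.resize(w,None,fx=9,fy=9,interpolation=cv2.INTER_NEAREST))
        print(n,u,v,im[v-14:v+14,u-14:u+14].max(2).min(),np.percentile(im[v-14:v+14,u-14:u+14].max(2),[5,15,30,50]))
    rows.append(np.hstack(r))
cv2.imwrite("pics/k1.png",np.vstack(rows))
E
```

```text
top 292 241 27 [ 33.  89. 142. 151.]
top 341 236 28 [ 32.  88. 141. 150.]
top 369 217 26 [ 30.    69.45 132.   136.  ]
scene 198 207 0 [  7.    15.45 102.   184.  ]
scene 161 246 0 [  5.   11.   67.9 171. ]
scene 150 285 0 [  1.15  10.    33.9  143.  ][ WARN:0@0.763] global loadsave.cpp:1063 imwrite_ Unsupported depth image for selected encoder is fallbacked to CV_8U.
```

View pics/k1.png

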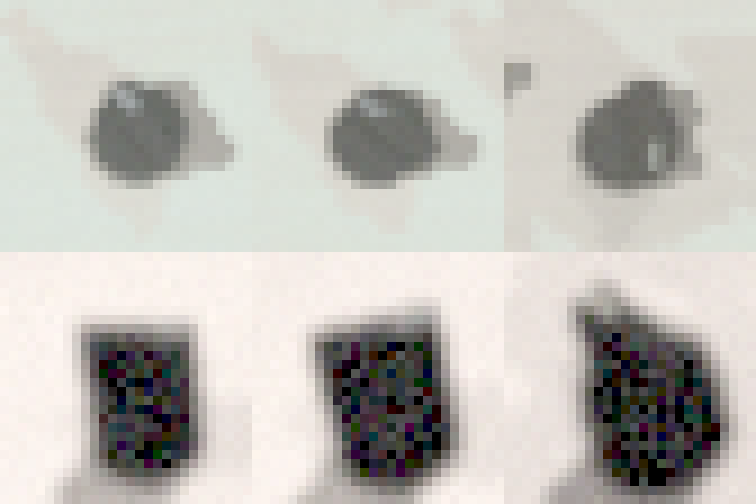

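```bash
cat >> h.py <<'E'
def jointfit(ims,x,y,hw=15,lev={"top":80,"scene":75},sl={"top":40,"scene":60},ths=np.arange(0,180,15)):
    W={};D={}
    for n in ims:
        u,v=proj(n,[x,y,26]).astype(int); W[n]=(u-hw,v-hw,2*hw,2*hw)
        g=ims[n][v-hw:v+hw,u-hw:u+hw].max(2).astype(float)
        D[n]=np.clip((lev[n]-g)/sl[n]+.5,0,1)
    def f(p):
        return sum(((render(n,knobpts(yawT(p[2*i],p[2*i+1],p[-1]/20)),W[n])-D[n])**2).sum() for i,n in enumerate(ims))
    out=[]
    for th in ths:
        p0=np.array([x,y]*len(ims)+[np.radians(th)*20]); sx=np.vstack([p0]+[p0+5*e for e in np.eye(len(p0))])
        r=minimize(f,p0,method="Nelder-Mead",options=dict(initial_simplex=sx,maxiter=150))
        out.append([r.fun,*r.x[:-1],np.degrees(r.x[-1]/20)%180])
    return np.array(sorted(out))
E
python3 - <<'E'
from h import *
ims={n:cv2.imread(f"pics/{n}0.png") for n in("top","scene")}
for k,(x,y) in dict(A=(432,-43),B=(437,-216),C=(499,-325)).items():
    o=jointfit(ims,x,y); print(k);print(o[:4].round(1))
d=np.load("pics/top0.npy"); W=cloud("top",d); d2=np.load("pics/scene0.npy"); S=cloud("scene",d2)
for (x,y) in ((432,-43),(437,-216),(499,-325)):
  for C in(W,S):
    m=(np.hypot(C[...,0]-x,C[...,1]-y)<30)&(C[...,2]>33)&(C[...,2]<70); P=C[m]; q=P[:,:2]-P[:,:2].mean(0)
    e,V=np.linalg.eigh(q.T@q/len(q)); print(len(P),P.mean(0).round(1),np.sqrt(e).round(1),np.degrees(np.arctan2(V[1,1],V[0,1]))%180, np.percentile(P[:,2],95))
E
```

```text
A
[[ 23.9 432.9 -45.2 436.1 -46.4  39.8]
 [ 24.  432.9 -45.2 436.  -46.2  39.3]
 [ 25.6 432.7 -44.9 435.7 -45.7   1.6]
 [ 25.8 432.4 -44.9 436.1 -45.9   1.6]]
B
[[  31.4  437.3 -218.   440.2 -218.8   50. ]
 [  31.7  437.2 -218.   440.4 -218.8   50.4]
 [  31.8  437.3 -218.1  440.9 -219.    48.4]
 [  31.9  436.9 -217.9  440.7 -218.7   49.9]]
C
[[  38.6  496.6 -325.8  500.9 -325.7  165.1]
 [  38.8  497.2 -325.6  500.9 -325.7  165.2]
 [  38.9  497.1 -325.8  501.1 -326.   163.7]
 [  39.   496.8 -325.8  500.8 -325.6  163.9]]
43 [431.5 -42.4  49.2] [ 3.9 11.1] 31.66820205960974 56.30387177320499
94 [437.  -47.8  44.9] [ 3.6 10.8] 30.98783091412878 52.30721883385447
48 [ 435.7 -214.6   48.7] [ 4.1 10.9] 46.598738012623606 56.141476633254086
119 [ 442.1 -220.3   45.1] [ 3.7 11. ] 50.19788819662271 51.99956685598439
56 [ 495.3 -320.6   48. ] [ 4.7 11.5] 171.14870667852261 55.992773219992706
124 [ 502.9 -326.7   46.1] [ 3.7 11.9] 176.6915789357784 52.131639241676204
```

```bash
python3 - <<'E'
from h import *
t=cv2.imread("pics/top0.png"); s=cv2.imread("pics/scene0.png")
th=np.radians(-12); R=yawT(0,0,th)[:3,:3]
def show(c):
    tip=np.array([c[0],c[1],0])+R@[-82.5,0,78.7]; base=np.array([c[0],c[1],0])+R@[-75,0,58]
    out=[]
    for n,im in(("top",t),("scene",s)):
        u,v=(289,194) if n=="top" else (249,215); k=14; h=13
        a=cv2.resize(im[v-h:v+h,u-h:u+h],None,fx=k,fy=k,interpolation=cv2.INTER_CUBIC)
        a=np.clip(a.astype(float)*1.6,0,255).astype(np.uint8)
        for p,col in((tip,(0,0,255)),(base,(0,255,0))):
            q=proj(n,p); print(n,q.round(1)); q=(q-[u-h,v-h]+.5)*k
            cv2.drawMarker(a,tuple(int(z) for z in q),col,0,10)
        out.append(a)
    cv2.imwrite("pics/sp.png",np.hstack(out)); print(tip)
show((675.3,-53.5))
E
```

```text
top [288.  193.7]
top [288.  192.8]
scene [247.8 212.4]
scene [249.8 219.2]
[594.60282294 -36.34728551  78.7       ]
```

View pics/sp.png

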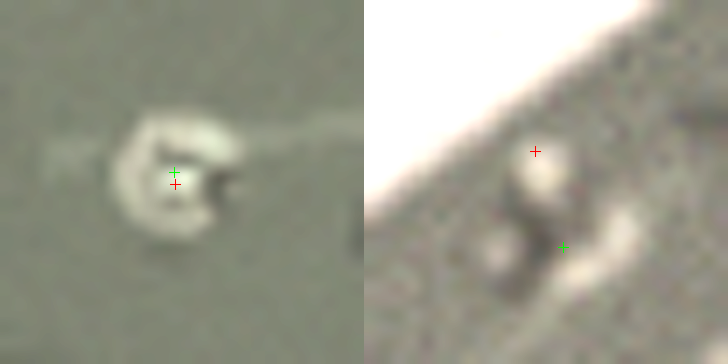

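```bash
cat >> h.py <<'E'
def to(x,y,z,yawdeg):
    s=sense(); p=s["eef_pos"]; yw=s["tcp_rot"][2]
    tx=np.array([np.cos(yw),np.sin(yw)]); ty=np.array([np.sin(yw),-np.cos(yw)])
    d=np.array([x,y])-p[:2]
    r=-(yawdeg-np.degrees(yw)); r=(r+180)%360-180
    print("t=%.2f"%s["clock"],"pos",p.round(1),"yaw %.1f"%np.degrees(yw),"F",s["contact_force"].round(1),"op %.3f"%s["opening"])
    print("row: tx %.2f ty %.2f tz %.2f roll %.1f"%(d@tx/10,d@ty/10,(p[2]-z)/10,r),"dist %.0f"%np.hypot(np.linalg.norm(d),p[2]-z))
E
python3 -c "
from h import *
to(434.5,-45.8,260,-55)"
```

```text
t=0.10 pos [ 253.5 -571.   404. ] yaw -66.1 F [-0.9  1.2  0.9] op 1.002
row: tx -40.66 ty -37.86 tz 14.40 roll -11.1 dist 574
```

```bash
python3 -m creep '60 -40.66 -37.86 14.4 -11.1;60 -40.66 -37.86 14.4 -11.1;60 -40.66 -37.86 14.4 -11.1;60 -40.66 -37.86 14.4 -11.1;60 -40.66 -37.86 14.4 -11.1;60 -40.66 -37.86 14.4 -11.1;60 -40.66 -37.86 14.4 -11.1;60 -40.66 -37.86 14.4 -11.1;60 -40.66 -37.86 14.4 -11.1;60 -40.66 -37.86 14.4 -11.1;60 -40.66 -37.86 14.4 -11.1;60 -40.66 -37.86 14.4 -11.1;60 -40.66 -37.86 14.4 -11.1;60 -40.66 -37.86 14.4 -11.1;60 -40.66 -37.86 14.4 -11.1' 20
python3 - <<'E'
from h import *
for n in("top","scene"):
    p,d=grab_frame(n); cv2.imwrite(f"pics/{n}1.png",p); np.save(f"pics/{n}1.npy",d)
to(434.5,-45.8,206,-55)
s=cv2.imread("pics/scene1.png"); t=cv2.imread("pics/top1.png")
a=cv2.resize(s[130:250,140:260],None,fx=3.3,fy=3.3);b=cv2.resize(t[180:300,233:353],None,fx=3.3,fy=3.3)
cv2.imwrite("pics/c1.png",np.hstack([a,b]))
E
```

```text
clock: 1.6
eef_pos: [434.3, -46.3, 260.7]
tcp_rot: [-3.142, 0.001, -0.96]
contact_force: [0.0, -0.7, 0.1]
opening: 0.598
t=1.70 pos [434.3 -46.5 260.8] yaw -55.0 F [-0.2  0.1  0.3] op 0.598
row: tx -0.05 ty -0.06 tz 5.48 roll -0.0 dist 55
```

View pics/c1.png

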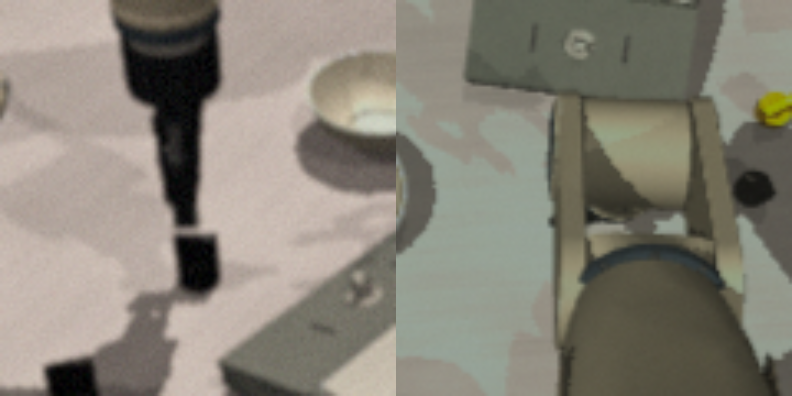

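```bash
python3 -m creep '60 0 0 5.4 0;60 0 0 5.4 0;60 0 0 5.4 0;5 0 0 5.4 0;5 0 0 5.4 0;5 0 0 5.4 0;5 0 0 5.4 0;5 0 0 5.4 0;5 0 0 5.4 0;5 0 0 5.4 0' 25
python3 - <<'E'
from h import *
s,d=grab_frame("scene"); cv2.imwrite("pics/scene2.png",s)
to(434.5,-45.8,260,-102)
crop(s,150,130,100,100,5,"c2.png")
E
```

```text
clock: 2.7
eef_pos: [434.7, -46.6, 207.9]
tcp_rot: [-3.14, -0.0, -0.961]
contact_force: [-1.6, -1.2, 10.4]
opening: 0.134
t=2.75 pos [434.7 -46.5 207.9] yaw -55.0 F [-2.7 -1.2 10.3] op 0.131
row: tx -0.07 ty -0.02 tz -5.21 roll 47.0 dist 52
```

View pics/c2.png

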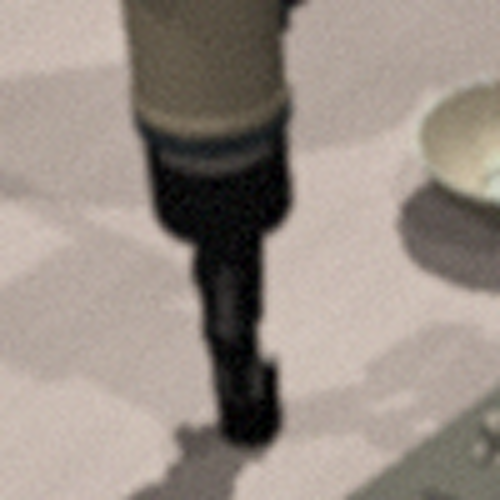

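```bash
python3 - <<'E'
from h import *
s=cv2.imread("pics/scene2.png"); k=8;u0,v0=180,170
a=cv2.resize(s[v0:v0+60,u0:u0+50],None,fx=k,fy=k,interpolation=cv2.INTER_CUBIC); a=(255*(a/255.)**.5).astype(np.uint8)
def mk(p,c):
    q=(proj("scene",p)-[u0,v0]+.5)*k; cv2.drawMarker(a,tuple(int(z) for z in q),c,0,14)
for z in(207.9-172,207.9-155,207.9-100): mk([434.7,-46.5,z],(0,0,255))
# pad outline near side
b=np.array([.82,.57,0]);j=np.array([.57,-.82,0])
for sgn in(-11,11):
  for z in(36,60): mk(np.array([434.7,-46.5,z])+b*sgn+j*6,(0,255,0))
for sgn in(-19,19): mk(np.array([434.7,-46.5,52])+b*sgn+j*6,(255,0,0))
cv2.imwrite("pics/c3.png",a)
E
```

```text
(no output)
```

View pics/c3.png

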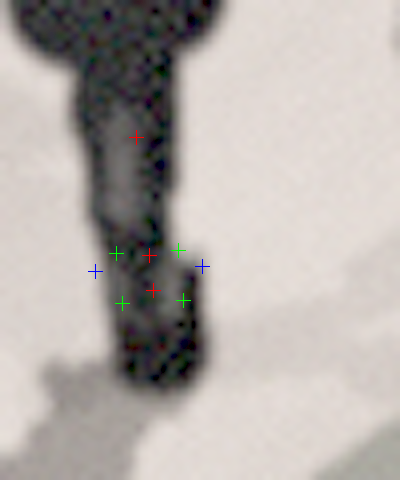

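```bash
python3 -c "
from h import *
to(591.6,-37.2,305,-102)"
```

```text
t=2.75 pos [434.7 -46.5 207.9] yaw -55.0 F [-2.7 -1.2 10.3] op 0.131
row: tx 8.23 ty -13.39 tz -9.71 roll 47.0 dist 185
```

```bash
python3 -m creep '5 0 0 -5 0;5 0 0 -9.7 8;5 4 -7 -9.7 16;5 8.23 -13.39 -9.7 24;5 8.23 -13.39 -9.7 32;5 8.23 -13.39 -9.7 40;5 8.23 -13.39 -9.7 47;5 8.23 -13.39 -9.7 47;5 8.23 -13.39 -9.7 47;5 8.23 -13.39 -9.7 47' 25
cat > look.py <<'E'
from h import *
import sys
nm=sys.argv[1]; 
ims=[]
for n,(u,v) in(("scene",(250,205)),("top",(289,190))):
    p,d=grab_frame(n); cv2.imwrite(f"pics/{n}_{nm}.png",p); np.save(f"pics/{n}_{nm}.npy",d)
    h=30; a=cv2.resize(p[v-h:v+h,u-h:u+h],None,fx=6.6,fy=6.6,interpolation=cv2.INTER_CUBIC)
    ims.append((255*(a/255.)**.6).astype(np.uint8))
cv2.imwrite(f"pics/l_{nm}.png",np.hstack(ims))
to(591.6,-37.2,305,-102)
E
python3 look.py h1
```

```text
clock: 3.75
eef_pos: [591.1, -37.3, 305.4]
tcp_rot: [-3.14, 0.001, -1.778]
contact_force: [0.5, 0.6, -0.2]
opening: 0.133
t=3.85 pos [591.2 -37.3 305.4] yaw -101.9 F [ 0.1  0.5 -0. ] op 0.128
row: tx -0.02 ty -0.03 tz 0.04 roll 0.1 dist 1
```

View pics/l_h1.png

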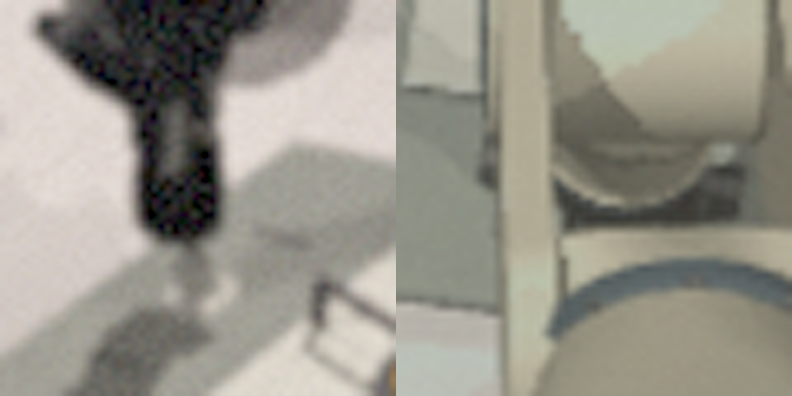

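```bash
cat > ov.py <<'E'
from h import *
import sys
# ov.py name kx ky kz tilt tipx tipy : overlay knob outline and spindle
nm=sys.argv[1]; kx,ky,kz,tilt,tx,ty=map(float,sys.argv[2:8])
s=cv2.imread(f"pics/scene_{nm}.png"); k=11;u0,v0=222,172;w,h=56,54
a=cv2.resize(s[v0:v0+h,u0:u0+w],None,fx=k,fy=k,interpolation=cv2.INTER_CUBIC); a=(255*(a/255.)**.5).astype(np.uint8)
R=yawT(0,0,np.radians(-12))[:3,:3]; c,sn=np.cos(tilt),np.sin(tilt)
Rt=np.array([[c,0,-sn],[0,1,0],[sn,0,c]])
T=np.eye(4);T[:3,:3]=R@Rt;T[:3,3]=[kx,ky,kz]
def pp(P): return ((np.array([proj("scene",p) for p in P])-[u0,v0]+.5)*k)
for P in knobpts(T):
    hl=cv2.convexHull(pp(P).astype(np.int32)); cv2.polylines(a,[hl],True,(0,0,255),1)
c,sn=np.cos(.35),np.sin(.35);Rs=R@np.array([[c,0,-sn],[0,1,0],[sn,0,c]])
tip=np.array([tx,ty,78.7])
for hw,z in((3.5,0),(6,-5),(6,-22)):
    Q=np.array([[-hw,-hw,z],[hw,-hw,z],[hw,hw,z],[-hw,hw,z]])@Rs.T+tip
    cv2.polylines(a,[pp(Q).astype(np.int32)],True,(0,200,0),1)
cv2.imwrite(f"pics/ov_{nm}.png",a)
E
cp pics/scene0.png pics/scene_0.png
python3 ov.py h1 595.1 -38.1 97.5 0 595.5 -38; python3 ov.py 0 434 -45 0 0 595.5 -38
python3 -c "
import cv2,numpy as np
a=cv2.imread('pics/ov_h1.png');b=cv2.imread('pics/ov_0.png');cv2.imwrite('pics/ovj.png',cv2.resize(np.hstack([a,b]),(800,386)))"
```

```text
(no output)
```

View pics/ovj.png

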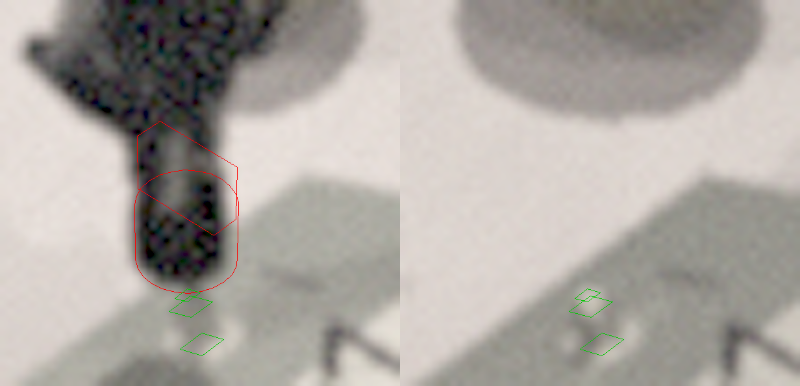

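View pics/ov_h1.png

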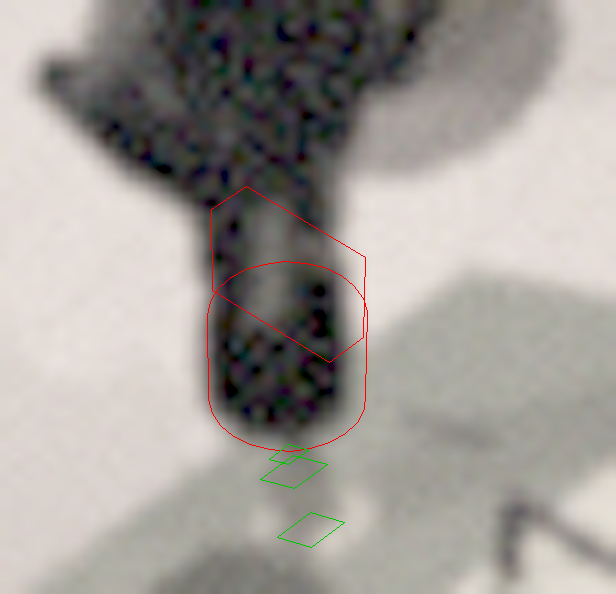

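```bash
python3 - <<'E'
from h import *
d=np.load("pics/scene_h1.npy"); S=cloud("scene",d)
u0,v0=222,172
for v in range(196,214,2):
    print(v,[tuple(S[v,u].round(0).astype(int)) if d[v,u]>0 else None for u in range(240,256,3)])
E
```

```text
196 [(np.int64(584), np.int64(-58), np.int64(148)), (np.int64(593), np.int64(-58), np.int64(152)), (np.int64(599), np.int64(-53), np.int64(151)), (np.int64(604), np.int64(-47), np.int64(149)), (np.int64(610), np.int64(-41), np.int64(147)), (np.int64(531), np.int64(115), np.int64(-2))]
198 [(np.int64(583), np.int64(-56), np.int64(140)), (np.int64(593), np.int64(-57), np.int64(145)), (np.int64(598), np.int64(-51), np.int64(142)), (np.int64(606), np.int64(-49), np.int64(144)), (np.int64(612), np.int64(-44), np.int64(144)), (np.int64(536), np.int64(107), np.int64(-3))]
200 [(np.int64(578), np.int64(-48), np.int64(124)), (np.int64(594), np.int64(-59), np.int64(140)), (np.int64(599), np.int64(-53), np.int64(137)), (np.int64(605), np.int64(-47), np.int64(136)), (np.int64(613), np.int64(-46), np.int64(138)), (np.int64(543), np.int64(94), np.int64(2))]
202 [(np.int64(582), np.int64(-55), np.int64(124)), (np.int64(589), np.int64(-52), np.int64(125)), (np.int64(594), np.int64(-45), np.int64(122)), (np.int64(605), np.int64(-49), np.int64(130)), (np.int64(611), np.int64(-43), np.int64(128)), (np.
[... 752 characters left out ...]
5)), (np.int64(606), np.int64(-50), np.int64(111)), (np.int64(609), np.int64(-39), np.int64(103)), (np.int64(586), np.int64(19), np.int64(48))]
210 [(np.int64(526), np.int64(33), np.int64(0)), (np.int64(592), np.int64(-56), np.int64(102)), (np.int64(601), np.int64(-56), np.int64(105)), (np.int64(607), np.int64(-51), np.int64(105)), (np.int64(611), np.int64(-43), np.int64(100)), (np.int64(590), np.int64(12), np.int64(47))]
212 [(np.int64(530), np.int64(27), np.int64(-2)), (np.int64(560), np.int64(-5), np.int64(39)), (np.int64(600), np.int64(-55), np.int64(98)), (np.int64(606), np.int64(-50), np.int64(96)), (np.int64(586), np.int64(2), np.int64(45)), (np.int64(595), np.int64(3), np.int64(49))]
```

```bash
python3 -c "
from h import *
to(595.3,-37.8,284.6,-102)"
```

```text
t=3.85 pos [591.2 -37.3 305.4] yaw -101.9 F [ 0.1  0.5 -0. ] op 0.128
row: tx -0.04 ty -0.41 tz 2.08 roll 0.1 dist 21
```

```bash
python3 -m creep '5 -0.04 -0.41 1.0 0;5 -0.04 -0.41 1.5 0;5 -0.04 -0.41 1.8 0;5 -0.04 -0.41 2.1 0;5 -0.04 -0.41 2.1 0' 25; python3 look.py h2;  python3 ov.py h2 595.3 -37.8 77 0 595.5 -38
```

```text
clock: 4.35
eef_pos: [595.3, -37.7, 283.9]
tcp_rot: [-3.14, 0.001, -1.779]
contact_force: [1.0, 0.5, -1.0]
opening: 0.132
t=4.45 pos [595.4 -37.7 284.3] yaw -101.9 F [ 0.5  0.8 -0.5] op 0.135
row: tx 0.02 ty 0.38 tz -2.07 roll 0.1 dist 21
```

View pics/ov_h2.png

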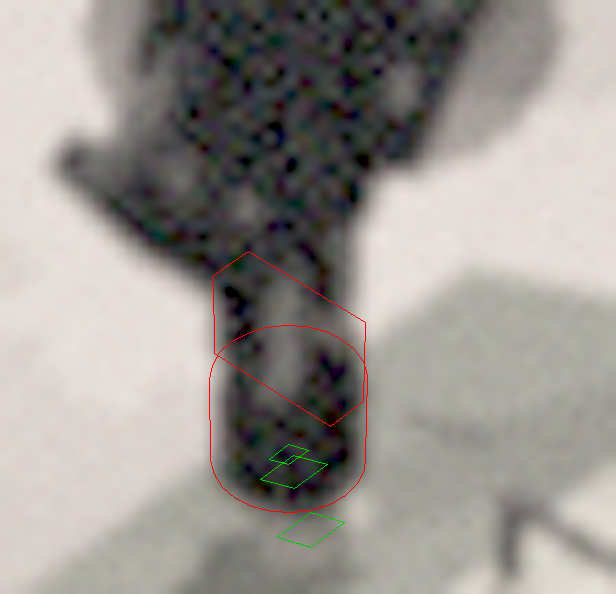

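```bash
python3 -m creep '5 0 0 0.15 0;5 0 0 0.3 0;5 0 0 0.3 0' 25; python3 -c "
from h import *
to(595.3,-37.8,284.6,-102)"
```

```text
clock: 4.75
eef_pos: [595.7, -37.5, 281.5]
tcp_rot: [-3.139, 0.002, -1.779]
contact_force: [2.2, 2.5, -0.7]
opening: 0.13
t=4.75 pos [595.7 -37.5 281.5] yaw -101.9 F [ 2.2  2.5 -0.7] op 0.130
row: tx 0.04 ty 0.03 tz -0.31 roll 0.1 dist 3
```

```bash
python3 -m creep '5 0 0.2 0.0 0;5 0 0.4 0.02 0;5 0 0.6 0.05 0;5 0 0.8 0.1 0;5 0 0.8 0.1 0' 25; python3 -c "
from h import *
to(595.3,-37.8,284.6,-102);print(sense()['wrist_torque'])"
```

```text
clock: 5.25
eef_pos: [589.2, -36.0, 281.3]
tcp_rot: [-3.134, 0.002, -1.779]
contact_force: [7.5, 1.2, -3.3]
opening: 0.133
t=5.25 pos [589.2 -36.  281.3] yaw -101.9 F [ 7.5  1.2 -3.3] op 0.133
row: tx 0.05 ty -0.63 tz -0.33 roll 0.1 dist 7
[ 0.15901287 -1.40485325 -0.00906048]
```

```bash
python3 -m creep '5 0 0.2 0.06 0;5 0 0.4 0.12 0;5 0 0.6 0.2 0;5 0 0.65 0.25 0' 25; python3 look.py h3;python3 -c "
from h import *
print(sense()['wrist_torque'])"; python3 ov.py h3 594.2 -37.5 74 0.35 595.5 -38
```

```text
clock: 5.65
eef_pos: [584.4, -34.9, 280.0]
tcp_rot: [-3.128, 0.003, -1.779]
contact_force: [6.0, 0.2, 4.5]
opening: 0.128
t=5.75 pos [584.5 -35.  280.1] yaw -101.9 F [ 5.3 -0.   2.4] op 0.133
row: tx 0.07 ty -0.74 tz -2.49 roll 0.1 dist 26
[-0.03379654 -1.30089772 -0.0280642 ]
```

View pics/ov_h3.png

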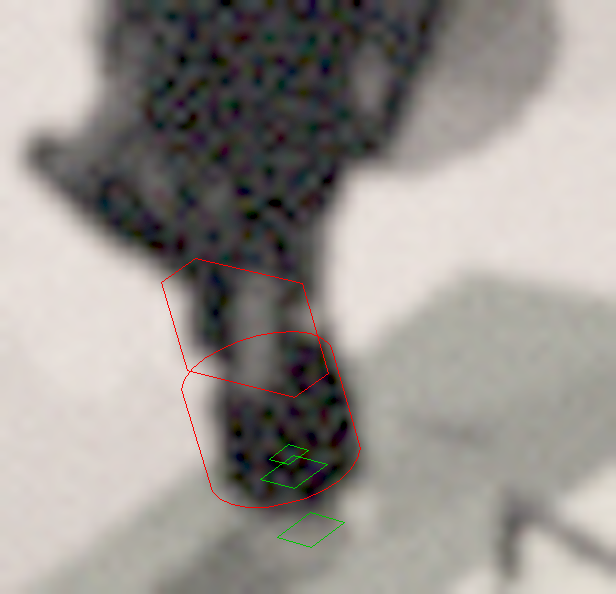

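```bash
python3 -m creep '5 0 0.1 0.1 0;5 0 0.05 0.25 0;5 0 0.0 0.4 0;5 0 0 0.4 0' 25; python3 -c "
from h import *
to(595.3,-37.8,284.6,-102);print(sense()['wrist_torque'])"
```

```text
clock: 6.15
eef_pos: [585.3, -35.0, 276.5]
tcp_rot: [-3.126, 0.003, -1.779]
contact_force: [5.3, -0.7, 3.5]
opening: 0.136
t=6.15 pos [585.3 -35.  276.5] yaw -101.9 F [ 5.3 -0.7  3.5] op 0.136
row: tx 0.06 ty -1.03 tz -0.81 roll 0.1 dist 13
[ 0.13511022 -1.14899594  0.00400683]
```

```bash
python3 -m creep '5 0 -0.05 0.15 0;5 0 -0.1 0.3 0;5 0 -0.15 0.4 0;5 0 -0.15 0.4 0' 25; python3 -c "
from h import *
to(595.3,-37.8,284.6,-102);print(sense()['wrist_torque'])"
```

```text
clock: 6.55
eef_pos: [586.9, -35.4, 272.3]
tcp_rot: [-3.126, 0.003, -1.779]
contact_force: [4.4, 1.2, 1.9]
opening: 0.13
t=6.55 pos [586.9 -35.4 272.3] yaw -101.9 F [4.4 1.2 1.9] op 0.130
row: tx 0.06 ty -0.87 tz -1.23 roll 0.1 dist 15
[ 0.10899293 -0.8745388   0.00702912]
```

```bash
python3 -m creep '5 0 -0.05 0.15 0;5 0 -0.1 0.3 0;5 0 -0.15 0.4 0;5 0 -0.15 0.4 0' 25; python3 -c "
from h import *
to(595.3,-37.8,284.6,-102);print(sense()['wrist_torque'])"
```

```text
clock: 6.95
eef_pos: [588.5, -35.7, 268.1]
tcp_rot: [-3.126, 0.003, -1.779]
contact_force: [3.5, 0.2, 2.3]
opening: 0.131
t=6.95 pos [588.5 -35.7 268.1] yaw -101.9 F [3.5 0.2 2.3] op 0.131
row: tx 0.07 ty -0.71 tz -1.65 roll 0.1 dist 18
[ 0.16007007 -0.86205286  0.00186346]
```

```bash
python3 -m creep '5 0 -0.05 0.12 0;5 0 -0.1 0.25 0;5 0 -0.12 0.33 0;5 0 -0.12 0.33 0' 25; python3 look.py h4; python3 ov.py h4 602 -39.4 59.7 0.35 595.5 -38
```

```text
clock: 7.35
eef_pos: [588.5, -35.7, 266.0]
tcp_rot: [-3.129, 0.003, -1.779]
contact_force: [-9.0, 3.6, 24.6]
opening: 0.132
t=7.45 pos [588.5 -35.6 266. ] yaw -101.9 F [-9.6  3.6 24.3] op 0.134
row: tx 0.09 ty -0.33 tz -3.90 roll 0.1 dist 39
```

View pics/ov_h4.png

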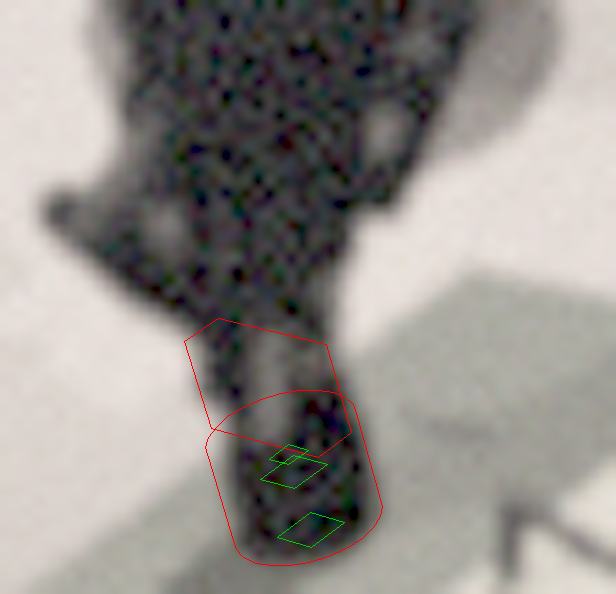

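```bash
python3 -m creep '21 0 0 0 0;21 0 0 0 0;21 0 0 0 0;21 0 0 -0.2 0;21 0 0 -0.2 0' 25; python3 look.py h5; python3 ov.py h5 602 -39.4 59.7 0.35 595.5 -38
```

```text
clock: 7.95
eef_pos: [588.4, -35.7, 267.8]
tcp_rot: [-3.13, 0.003, -1.779]
contact_force: [-0.5, 0.1, 0.8]
opening: 0.212
t=8.05 pos [588.5 -35.7 267.8] yaw -101.9 F [-0.7 -0.  -1.5] op 0.209
row: tx 0.08 ty -0.34 tz -3.72 roll 0.1 dist 37
```

View pics/ov_h5.png

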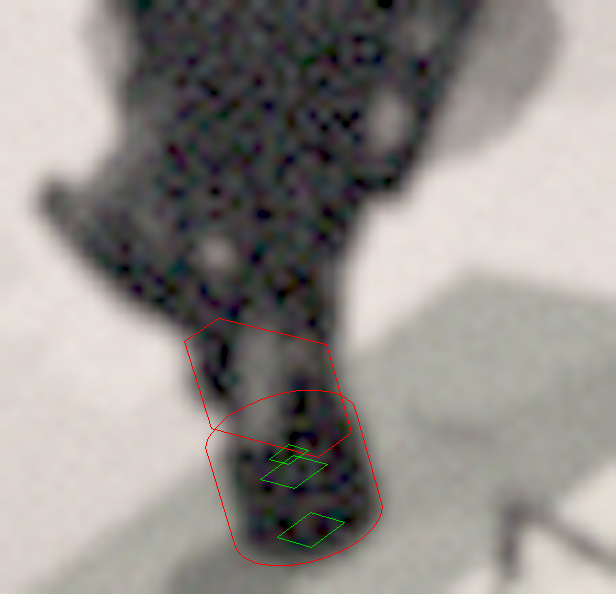

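```bash
python3 -m creep '21 0 0 0 -8;21 0 0 0 -16;21 0 0 0 -24;21 0 0 0 -32;21 0 0 0 -40;21 0 0 0 -48;21 0 0 0 -56;21 0 0 0 -60;21 0 0 0 -60' 25; python3 -c "
from h import *
to(588.4,-35.7,267.8,-30);print(sense()['wrist_torque'])"
```

```text
clock: 8.95
eef_pos: [588.6, -35.8, 267.9]
tcp_rot: [-3.133, -0.01, -0.731]
contact_force: [0.5, -2.2, 0.5]
opening: 0.21
t=8.95 pos [588.6 -35.8 267.9] yaw -41.9 F [ 0.5 -2.2  0.5] op 0.210
row: tx -0.02 ty 0.01 tz 0.01 roll -11.9 dist 0
[-0.1683392  -0.13525694 -0.13311065]
```

```bash
python3 -m creep '21 0 0 0 -5;21 0 0 0 -8;21 0 0 0 -8' 25; python3 -c "
from h import *
to(588.4,-35.7,267.8,-30);print(sense()['wrist_torque'])"
```

```text
clock: 9.25
eef_pos: [588.7, -35.9, 267.9]
tcp_rot: [-3.135, -0.011, -0.593]
contact_force: [-0.3, -1.4, -0.3]
opening: 0.209
t=9.25 pos [588.7 -35.9 267.9] yaw -34.0 F [-0.3 -1.4 -0.3] op 0.209
row: tx -0.03 ty -0.00 tz 0.01 roll -4.0 dist 0
[-0.24029669 -0.10243962 -0.15605867]
```

```bash
python3 -m creep '21 0 0 0 -4;21 0 0 0 -7;21 0 0 0 -7' 25; python3 -c "
from h import *
to(588.4,-35.7,267.8,-30);print(sense()['wrist_torque'])"
```

```text
clock: 9.55
eef_pos: [588.6, -36.0, 267.9]
tcp_rot: [-3.136, -0.012, -0.473]
contact_force: [-0.1, -0.1, 0.9]
opening: 0.209
t=9.55 pos [588.6 -36.  267.9] yaw -27.1 F [-0.1 -0.1  0.9] op 0.209
row: tx -0.03 ty -0.02 tz 0.01 roll 2.9 dist 0
[-0.2874499  -0.0240906  -0.15666084]
```

```bash
python3 -m creep '21 0 0 0 -4;21 0 0 0 -6;21 0 0 0 -6' 25; python3 -c "
from h import *
to(588.4,-35.7,267.8,-30);print(sense()['wrist_torque'])"
```

```text
clock: 9.85
eef_pos: [588.7, -36.3, 268.0]
tcp_rot: [-3.138, -0.013, -0.371]
contact_force: [-0.3, -3.8, 1.4]
opening: 0.21
t=9.85 pos [588.7 -36.3 268. ] yaw -21.3 F [-0.3 -3.8  1.4] op 0.210
row: tx -0.05 ty -0.05 tz 0.02 roll 8.7 dist 1
[-0.68652252 -0.09242102 -0.31079288]
```

```bash
python3 -m creep '21 0 0 0 -2;21 0 0 0 -4;21 0 0 0 -4;21 0 0 0 -4' 25; python3 look.py h6; python3 -c "
from h import *
print(sense()['wrist_torque'])";python3 ov.py h6 602 -39.4 59.7 0.35 595.5 -38
```

```text
clock: 10.25
eef_pos: [588.7, -36.6, 268.0]
tcp_rot: [-3.139, -0.013, -0.305]
contact_force: [-0.5, -5.7, 0.9]
opening: 0.21
t=10.35 pos [588.6 -36.5 268. ] yaw -17.4 F [-0.7 -5.5  1.4] op 0.211
row: tx 0.30 ty -0.03 tz -3.70 roll 84.6 dist 37
[-1.04315991 -0.02966298 -0.4894234 ]
```

View pics/ov_h6.png

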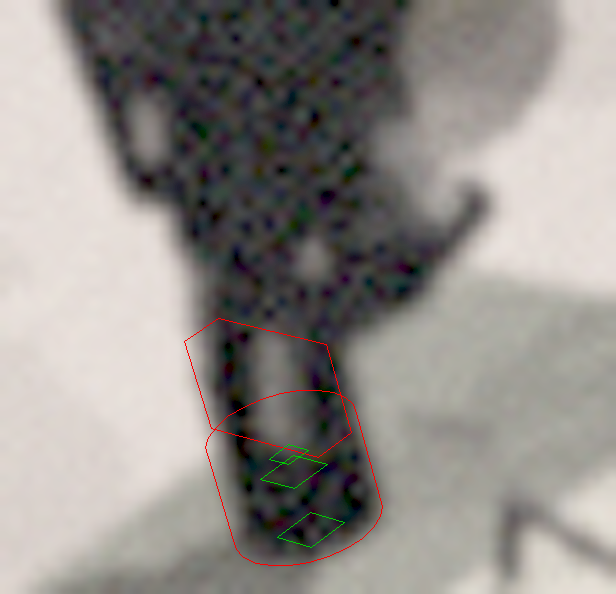

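```bash
python3 -m creep '70 0 0 0 0;70 0 0 0 0;70 0 0 0 0;70 0 0 0 0;70 0 0 -3 0;70 0 0 -7 0;70 0 0 -11 0;70 0 0 -11 0' 25; python3 look.py h7;python3 ov.py h7 602 -39.4 59.7 0.35 595.5 -38
```

```text
clock: 11.15
eef_pos: [588.9, -36.3, 383.7]
tcp_rot: [-3.136, -0.022, -0.304]
contact_force: [0.8, 0.4, -0.6]
opening: 0.7
t=11.25 pos [587.4 -36.3 379. ] yaw -17.4 F [-0.3  0.2 -1.2] op 0.701
row: tx 0.43 ty -0.04 tz 7.40 roll 84.6 dist 74
```

View pics/ov_h7.png

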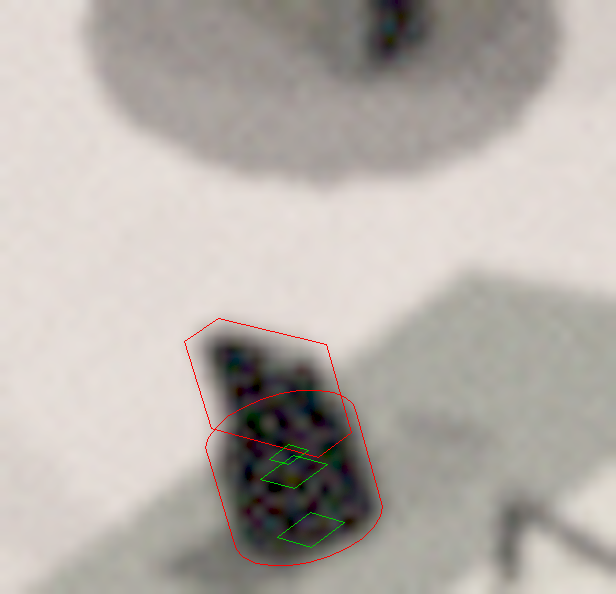

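```bash
python3 - <<'E'
from h import *
W=cloud("top",np.load("pics/top0.npy"));S=cloud("scene",np.load("pics/scene0.npy"))
for C in(W,S):
    m=(C[...,2]>50)&(C[...,2]<64)&(abs(C[...,0]-450)<110)&(abs(C[...,1]-235)<110); P=C[m]
    (c,r)=cv2.minEnclosingCircle(P[:,:2].astype(np.float32)); 
    A=np.c_[2*P[:,:2],np.ones(len(P))];s=np.linalg.lstsq(A,(P[:,:2]**2).sum(1),rcond=None)[0]
    print(len(P),c,r,s[:2],np.sqrt(s[2]+s[:2]@s[:2]))
to(438.5,-218,300,-41)
E
```

```text
179 (460.189453125, 232.85743713378906) 74.57006072998047 [459.34775791 232.30231988] 71.549017540764
136 (460.3902587890625, 230.4020538330078) 76.59579467773438 [462.08644742 229.0612799 ] 72.00605111825375
t=11.25 pos [587.4 -36.3 379. ] yaw -17.4 F [-0.3  0.2 -1.2] op 0.701
row: tx -8.76 ty 21.80 tz 7.90 roll 23.6 dist 248
```

```bash
python3 -m creep '60 -8.76 21.8 7.9 8;60 -8.76 21.8 7.9 16;60 -8.76 21.8 7.9 23.6;60 -8.76 21.8 7.9 23.6;60 -8.76 21.8 7.9 23.6;60 -8.76 21.8 7.9 23.6;60 -8.76 21.8 7.9 23.6;60 -8.76 21.8 7.9 23.6' 25; python3 -c "
from h import *
to(438.5,-218,206,-41)
s,d=grab_frame('scene');cv2.imwrite('pics/sb.png',s);crop(s,115,180,90,90,6,'cb.png')"
```

```text
clock: 12.05
eef_pos: [440.1, -217.7, 297.6]
tcp_rot: [-3.132, -0.012, -0.716]
contact_force: [0.1, 0.0, -0.2]
opening: 0.601
t=12.05 pos [ 440.1 -217.7  297.6] yaw -41.0 F [ 0.1  0.  -0.2] op 0.601
row: tx -0.10 ty 0.13 tz 9.16 roll -0.0 dist 92
```

View pics/cb.png

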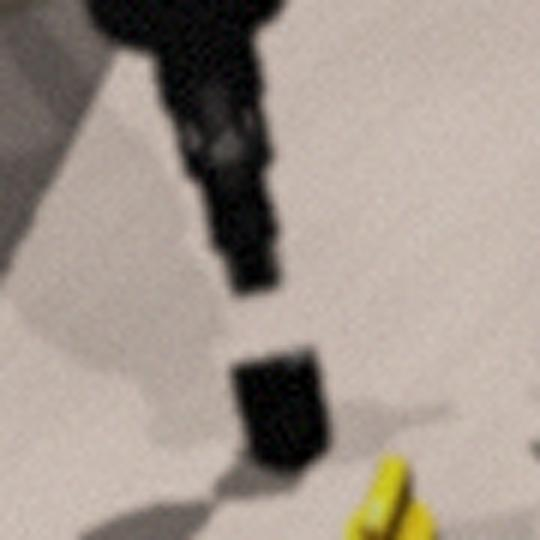

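```bash
python3 -m creep '60 0 0.1 5 0;60 0 0.1 9 0;60 0 0.1 9 0;60 0 0.1 9 0;5 0 0.1 9 0;5 0 0.1 9 0;5 0 0.1 9 0;5 0 0.1 9 0;5 0 0.1 9 0;5 0 0.1 9 0;5 0 0.1 5 0;5 0 0.1 0 0;5 0 0.1 -2 0;5 0 0.1 -2 0' 35; python3 -c "
from h import *
to(460.5,210,325,-41)
s,d=grab_frame('scene');cv2.imwrite('pics/sb2.png',s);crop(s,115,160,90,90,6,'cb.png')"
```

```text
clock: 13.5
eef_pos: [440.4, -218.8, 321.3]
tcp_rot: [-3.131, -0.019, -0.715]
contact_force: [0.1, -1.1, -1.4]
opening: 0.126
t=13.50 pos [ 440.4 -218.8  321.3] yaw -41.0 F [ 0.1 -1.1 -1.4] op 0.126
row: tx -26.60 ty -33.69 tz -0.37 roll 0.0 dist 429
```

View pics/cb.png

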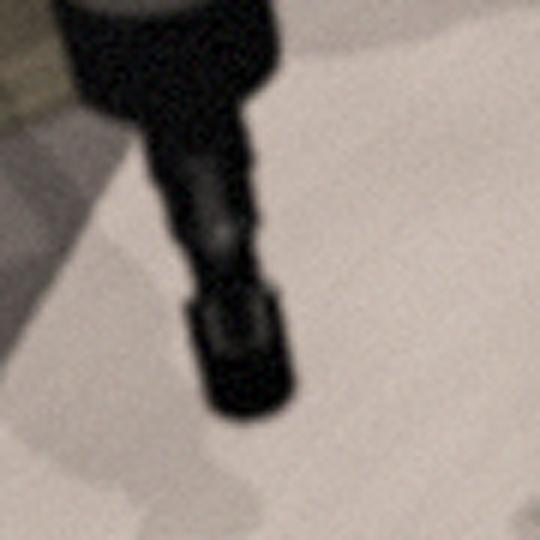

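```bash
python3 -m creep '5 -26.6 -33.7 -0.4 -8;5 -26.6 -33.7 -0.4 -16;5 -26.6 -33.7 -0.4 -24;5 -26.6 -33.7 -0.4 -32;5 -26.6 -33.7 -0.4 -41;5 -26.6 -33.7 -0.4 -41;5 -26.6 -33.7 -0.4 -41;5 -26.6 -33.7 -0.4 -41;5 -26.6 -33.7 -0.4 -41;5 -26.6 -33.7 -0.4 -41;5 -26.6 -33.7 -0.4 -41;5 -26.6 -33.7 -0.4 -41' 35; python3 -c "
from h import *
to(460.5,209,226,0)
s,d=grab_frame('scene');cv2.imwrite('pics/sb3.png',s);crop(s,205,90,90,90,6,'cb.png')"
```

```text
clock: 14.75
eef_pos: [459.3, 209.4, 321.5]
tcp_rot: [3.138, -0.017, 0.0]
contact_force: [0.4, -0.1, -1.0]
opening: 0.127
t=14.75 pos [459.3 209.4 321.5] yaw 0.0 F [ 0.4 -0.1 -1. ] op 0.127
row: tx 0.12 ty 0.04 tz 9.55 roll 0.0 dist 96
```

View pics/cb.png

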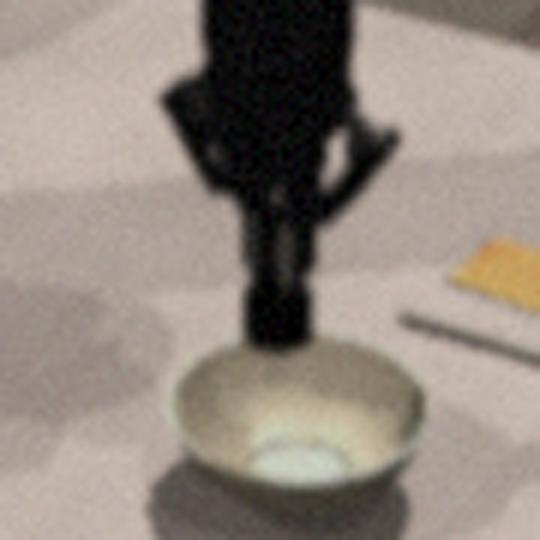

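```bash
python3 -m creep '5 0.1 0 5 0;5 0.1 0 8 0;5 0.1 0 9 0;5 0.1 0 9.5 0;5 0.1 0 9.8 0' 35; python3 -c "
from h import *
to(460.5,209,226,0)"
```

```text
clock: 15.3
eef_pos: [462.7, 208.7, 224.4]
tcp_rot: [3.138, -0.018, -0.001]
contact_force: [0.4, -0.4, -0.8]
opening: 0.128
t=15.30 pos [462.7 208.7 224.4] yaw -0.1 F [ 0.4 -0.4 -0.8] op 0.128
row: tx -0.22 ty -0.03 tz -0.16 roll -0.1 dist 3
```

```bash
python3 -m creep '5 -0.1 0 0.3 0;5 -0.1 0 0.6 0;5 -0.1 0 0.6 0' 35; python3 -c "
from h import *
to(460.5,209,226,0)"
```

```text
clock: 15.6
eef_pos: [462.7, 209.0, 219.9]
tcp_rot: [3.14, -0.021, -0.002]
contact_force: [-0.9, 3.0, 7.1]
opening: 0.131
t=15.60 pos [462.7 209.  219.9] yaw -0.1 F [-0.9  3.   7.1] op 0.131
row: tx -0.22 ty 0.00 tz -0.61 roll -0.1 dist 6
```

```bash
python3 -m creep '28 0 0 0 0;28 0 0 0 0;28 0 0 0 0;28 0 0 -3 0;28 0 0 -8 0;28 0 0 -12 0;28 0 0 -12 0' 35; python3 -c "
from h import *
to(499,-325.5,330,-101)
s,d=grab_frame('scene');cv2.imwrite('pics/sb4.png',s);crop(s,205,90,90,90,6,'cb.png')"
```

```text
clock: 16.3
eef_pos: [461.7, 210.0, 345.2]
tcp_rot: [-3.14, -0.029, -0.002]
contact_force: [-0.2, 0.8, -0.4]
opening: 0.278
t=16.30 pos [461.7 210.  345.2] yaw -0.1 F [-0.2  0.8 -0.4] op 0.278
row: tx 3.82 ty 53.54 tz 1.52 roll 100.9 dist 537
```

View pics/cb.png

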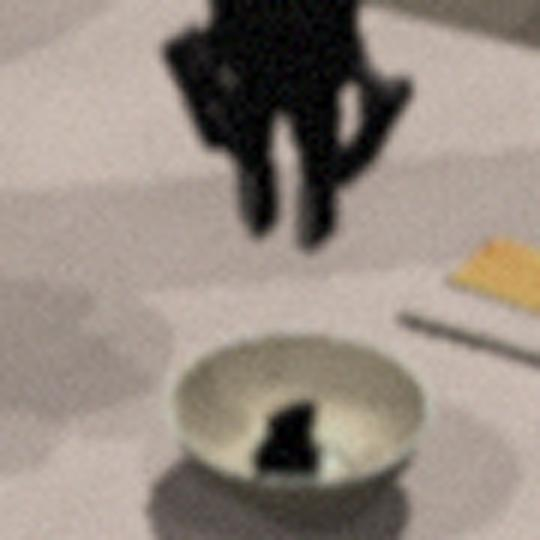

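```bash
python3 -m creep '45 3.8 53.5 1.5 8;45 3.8 53.5 1.5 16.5;45 3.8 53.5 1.5 25;45 3.8 53.5 1.5 33.5;45 3.8 53.5 1.5 42;45 3.8 53.5 1.5 50.5;45 3.8 53.5 1.5 59;45 3.8 53.5 1.5 67.5;45 3.8 53.5 1.5 76;45 3.8 53.5 1.5 84.5;45 3.8 53.5 1.5 93;45 3.8 53.5 1.5 101;45 3.8 53.5 1.5 101;45 3.8 53.5 1.5 101;45 3.8 53.5 1.5 101' 35; python3 -c "
from h import *
to(499,-325.5,206,-101)
s,d=grab_frame('scene');cv2.imwrite('pics/sc1.png',s);crop(s,105,215,90,90,6,'cb.png')"
```

```text
clock: 17.85
eef_pos: [498.3, -324.5, 327.7]
tcp_rot: [-3.117, 0.006, -1.76]
contact_force: [-0.5, -0.3, -0.4]
opening: 0.45
t=17.85 pos [ 498.3 -324.5  327.7] yaw -100.8 F [-0.5 -0.3 -0.4] op 0.450
row: tx 0.08 ty -0.09 tz 12.17 roll 0.2 dist 122
```

View pics/cb.png

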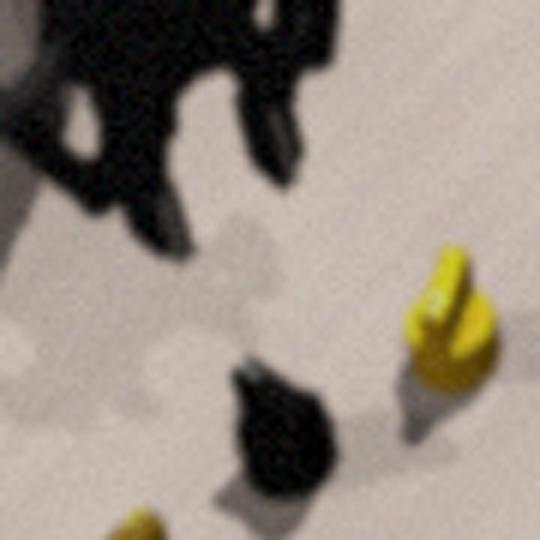

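```bash
python3 -m creep '45 0.05 0.55 5 0;45 0.05 0.55 10 0;45 0.05 0.55 12 0;45 0.05 0.55 12.1 0;45 0.05 0.55 12.1 0;5 0.05 0.55 12.1 0;5 0.05 0.55 12.1 0;5 0.05 0.55 12.1 0;5 0.05 0.55 12.1 0;5 0.05 0.55 12.1 0;5 0.05 0.55 7 0;5 0.05 0.55 2 0;5 0.05 0.55 0 0;5 0.05 0.55 0 0' 35; python3 -c "
from h import *
to(460.5,255,330,0)
s,d=grab_frame('scene');cv2.imwrite('pics/sc2.png',s);crop(s,95,195,100,100,6,'cb.png')"
```

```text
clock: 19.3
eef_pos: [493.9, -324.7, 332.4]
tcp_rot: [-3.11, 0.003, -1.761]
contact_force: [-0.2, 0.3, -0.7]
opening: 0.128
t=19.30 pos [ 493.9 -324.7  332.4] yaw -100.9 F [-0.2  0.3 -0.7] op 0.128
row: tx -56.30 ty 14.21 tz 0.24 roll -100.9 dist 581
```

View pics/cb.png

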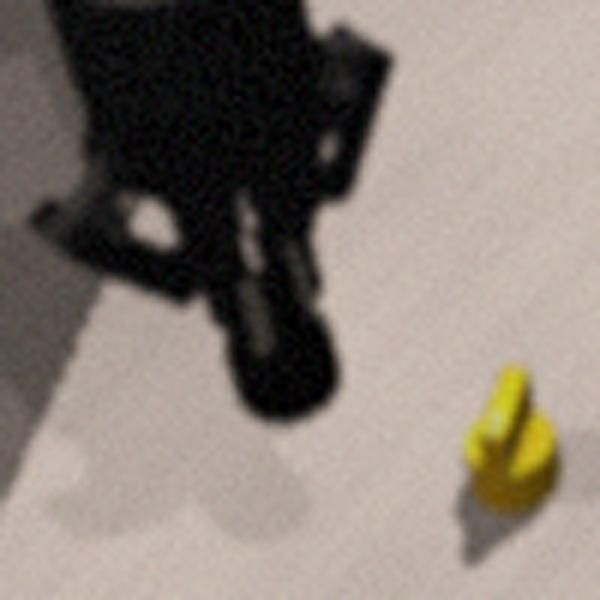

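```bash
python3 -m creep '5 -56.3 14.2 -0.5 -8;5 -56.3 14.2 -0.5 -16.5;5 -56.3 14.2 -0.5 -25;5 -56.3 14.2 -0.5 -33.5;5 -56.3 14.2 -0.5 -42;5 -56.3 14.2 -0.5 -50.5;5 -56.3 14.2 -0.5 -59;5 -56.3 14.2 -0.5 -67.5;5 -56.3 14.2 -0.5 -76;5 -56.3 14.2 -0.5 -84.5;5 -56.3 14.2 -0.5 -93;5 -56.3 14.2 -0.5 -101;5 -56.3 14.2 -0.5 -101;5 -56.3 14.2 -0.5 -101;5 -56.3 14.2 -0.5 -101' 35; python3 - <<'E'
from h import *
to(460.5,257,230,0)
s,d=grab_frame('scene');cv2.imwrite('pics/sc3.png',s);crop(s,205,90,90,90,6,'cb.png')
C=cloud('scene',d)
m=(s.max(2)<60)&(np.hypot(C[...,0]-460,C[...,1]-231)<70)&(C[...,2]>10)&(C[...,2]<80)
P=C[m];print(len(P),P.mean(0),P.min(0),P.max(0))
E
```

```text
clock: 20.85
eef_pos: [459.5, 254.4, 332.3]
tcp_rot: [3.139, -0.027, 0.0]
contact_force: [-0.4, -1.2, -1.1]
opening: 0.133
t=20.85 pos [459.5 254.4 332.3] yaw 0.0 F [-0.4 -1.2 -1.1] op 0.133
row: tx 0.10 ty -0.26 tz 10.23 roll 0.0 dist 102
96 [473.9178939  205.07992129  41.99151113] [452.64146991 173.89144394  12.79527087] [525.63037766 230.09085423  62.51177566]
```

View pics/cb.png

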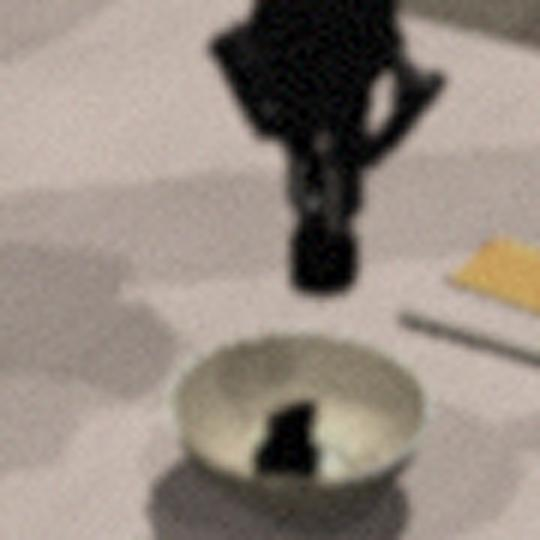

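```bash
python3 -m creep '5 -0.5 -0.7 4 0;5 -0.5 -0.7 8 0;5 -0.5 -0.7 10 0;5 -0.5 -0.7 10.5 0;5 -0.5 -0.7 10.7 0' 35; python3 -c "
from h import *
to(460.5,262,226,0)
s,d=grab_frame('scene');cv2.imwrite('pics/sc4.png',s);crop(s,205,90,90,90,6,'cb.png')"
```

```text
clock: 21.4
eef_pos: [457.8, 260.1, 225.1]
tcp_rot: [3.139, -0.027, -0.002]
contact_force: [-0.3, -1.0, -1.0]
opening: 0.133
t=21.40 pos [457.8 260.1 225.1] yaw -0.1 F [-0.3 -1.  -1. ] op 0.133
row: tx 0.27 ty -0.20 tz -0.09 roll -0.1 dist 3
```

View pics/cb.png

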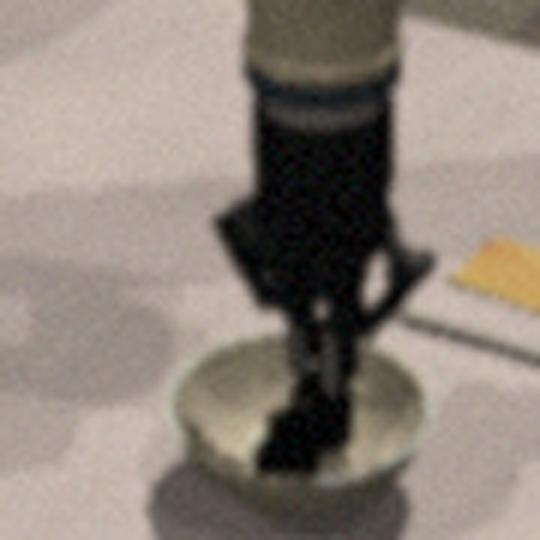

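No contact yet, no push on B. Lower a bit more.

```bash
python3 -m creep '5 0 -0.1 0.3 0;5 0 -0.1 0.6 0;5 0 -0.1 0.7 0' 35; python3 -c "
from h import *
to(460.5,262,226,0)"
```

```text
clock: 21.75
eef_pos: [458.9, 261.8, 220.2]
tcp_rot: [3.141, -0.03, -0.002]
contact_force: [-4.1, -0.2, 20.2]
opening: 0.129
t=21.75 pos [458.9 261.8 220.2] yaw -0.1 F [-4.1 -0.2 20.2] op 0.129
row: tx 0.16 ty -0.02 tz -0.58 roll -0.1 dist 6
```

```bash
python3 -m creep '5 0 0 -0.2 0;26 0 0 -0.2 0;26 0 0 -0.2 0;26 0 0 -0.2 0;26 0 0 -3 0;26 0 0 -8 0;26 0 0 -12 0;26 0 0 -12 0' 35; python3 - <<'E'
from h import *
to(350,400,400,0)
s,d=grab_frame('scene');cv2.imwrite('pics/sc5.png',s);crop(s,205,110,80,80,6,'cb.png')
t,d=grab_frame('top');cv2.imwrite('pics/t5.png',t)
E
```

```text
clock: 22.55
eef_pos: [456.8, 262.8, 345.4]
tcp_rot: [-3.138, -0.037, -0.002]
contact_force: [1.1, 0.9, 0.0]
opening: 0.264
t=22.55 pos [456.8 262.8 345.4] yaw -0.1 F [1.1 0.9 0. ] op 0.264
row: tx -10.71 ty -13.70 tz -5.46 roll -0.1 dist 182
```

View pics/cb.png

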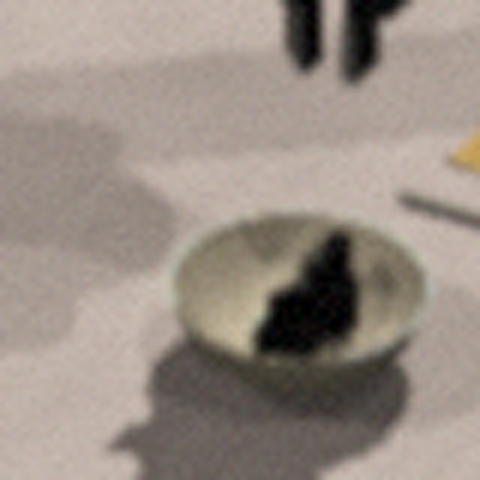

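View pics/t5.png

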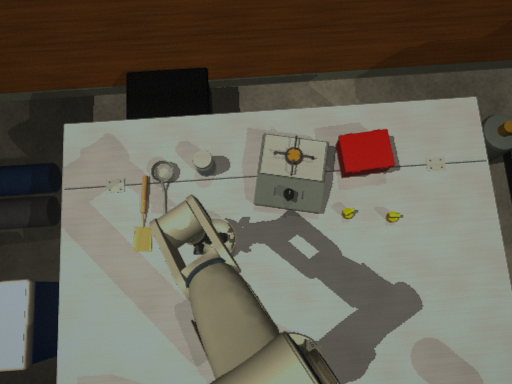

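```bash
python3 -m creep '26 -5 5 -6 0;26 -10 15 -7 0;26 -12 40 -7 0;26 -12 55 -7 0;26 -12 55 -7 0;26 -12 55 -7 0;26 -12 55 -7 0;26 -12 55 -7 0;26 -12 55 -7 0;26 -12 55 -7 0;26 -12 55 -7 0;26 -12 55 -7 0;26 -12 55 -7 0;26 -12 55 -7 0' 35; python3 - <<'E'
from h import *
to(350,400,400,0)
o=[]
P={}
for n in("scene","top"):
    p,d=grab_frame(n);cv2.imwrite(f'pics/{n}_f.png',p);np.save(f'pics/{n}_f.npy',d);P[n]=p
def c(n,u,v,h=24): return (255*(cv2.resize(P[n][v-h:v+h,u-h:u+h],(390,390),interpolation=cv2.INTER_CUBIC)/255.)**.6).astype(np.uint8)
cv2.imwrite('pics/f.png',cv2.resize(np.vstack([np.hstack([c("scene",255,162),c("top",216,240)]),np.hstack([c("scene",250,210),c("top",290,195)])]),(600,600)))
C=cloud("top",np.load('pics/top_f.npy'));t=P["top"]
m=(t.max(2)<75)&(np.hypot(C[...,0]-460,C[...,1]-231)<75)
Q=C[m];lab=Q[:,1]>235
for L in(0,1):print(Q[lab==L].mean(0),len(Q[lab==L]),Q[lab==L].max(0))
C0=np.load('pics/top0.npy')
m=(C[...,2]>50)&(C[...,2]<60)&(abs(C[...,0]-450)<110)&(abs(C[...,1]-235)<110)&(t.max(2)>110); print(cv2.minEnclosingCircle(C[m][:,:2].astype(np.float32)))
m=(t.max(2)<70)&(np.hypot(C[...,0]-588,C[...,1]+37)<40)&(C[...,2]>50);print(C[m].mean(0),np.percentile(C[m][:,2],[50,95,99]))
E
```

```text
clock: 24.05
eef_pos: [331.4, -288.1, 405.3]
tcp_rot: [-3.139, -0.029, -0.005]
contact_force: [-0.8, -0.1, -1.3]
opening: 0.261
t=24.05 pos [ 331.4 -288.1  405.3] yaw -0.3 F [-0.8 -0.1 -1.3] op 0.261
row: tx 1.55 ty -68.82 tz 0.53 roll -0.3 dist 688
[462.81141062 208.50955279  36.73658035] 123 [485.27783885 234.80875061  65.40753678]
[463.49288012 260.21936773  44.88601916] 122 [491.4370797  294.75239507  71.95969722]
((459.626220703125, 233.10545349121094), 74.42393493652344)
[591.2899285  -41.85478551  81.59939186] [ 83.66741453 112.17515975 117.12122703]
```

View pics/f.png

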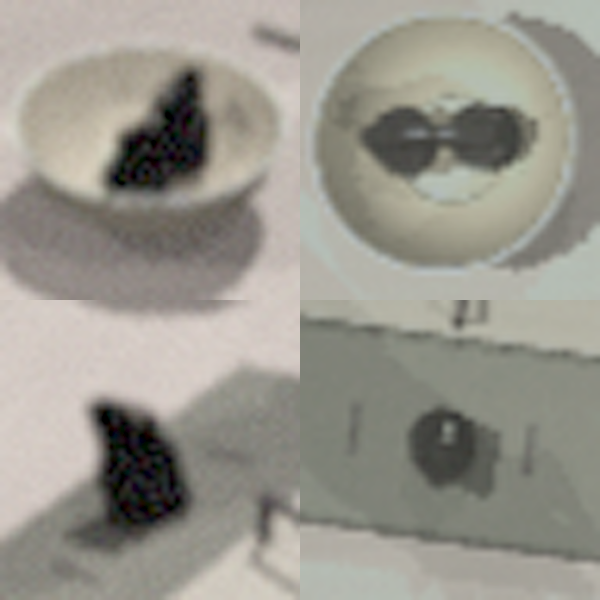

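```bash
python3 - <<'E'
from h import *
R=yawT(0,0,np.radians(-12))[:3,:3];c,s=np.cos(.35),np.sin(.35);Rs=R@np.array([[c,0,-s],[0,1,0],[s,0,c]])
def T(dep,al,dx,dy):
    M=np.eye(4);M[:3,:3]=Rs@yawT(0,0,al)[:3,:3];M[:3,3]=np.array([595.5+dx,-38+dy,78.7])-Rs[:,2]*dep;return M
ims={n:cv2.imread(f"pics/{n}_f.png") for n in("top","scene")}
for n,lev,sl in(("top",58,30),("scene",60,50)):
    u,v=proj(n,[590,-37,85]).astype(int);h=15;W=(u-h,v-h,2*h,2*h)
    g=ims[n][v-h:v+h,u-h:u+h].max(2).astype(float);D=np.clip((lev-g)/sl+.5,0,1)
    for dep in(11,14,17,20):
        best=min(((((render(n,knobpts(T(dep,np.radians(a),dx,dy)),W)-D)**2).sum()),a,dx,dy) for a in(-10,0,10,20,50) for dx in(-3,0,3) for dy in(-3,0,3))
        print(n,dep,np.round(best,1))
C=cloud("scene",np.load("pics/scene_f.npy"));g=ims["scene"].max(2)
m=(g<60)&(np.hypot(C[...,0]-590,C[...,1]+37)<40)&(C[...,2]>50);Q=(C[m]-[595.5,-38,78.7])@Rs
print("axial top:",np.percentile(Q[:,2],[50,90,97,99]),"expect home 32, short 41")
q=Q[Q[:,2]>11][:,:2];q=q[:]-q.mean(0);w,V=np.linalg.eigh(q.T@q);print("bar angle in spindle frame",np.degrees(np.arctan2(V[1,1],V[0,1])))
E
```

```text
top 11 [27.1 50.  -3.  -3. ]
top 14 [27.5 50.  -3.  -3. ]
top 17 [27.7 50.  -3.  -3. ]
top 20 [28.5 50.  -3.  -3. ]
scene 11 [ 90.6 -10.    3.   -3. ]
scene 14 [ 63.9 -10.    3.   -3. ]
scene 17 [ 43. -10.   3.  -3.]
scene 20 [ 33.8 -10.    3.   -3. ]
axial top: [ 2.16169333 25.82430809 30.30978983 31.11039644] expect home 32, short 41
bar angle in spindle frame -179.1638611692539
```

```bash
python3 -c "
from rig import *
print(sense()['qvel'].round(3),sense()['contact_force'].round(1)); print(sign_off())"
```

```text
[ 0.016 -0.012 -0.002 -0.     0.001 -0.001] [ 0.4  0.3 -0.1]
the job is handed in; nothing more can be done
None
```

The first knob I tried, the black one nearest the stove's front, slid fully home. I twisted it anticlockwise to its stop, let go, and it sprang back. The other two black knobs went straight into the bowl without being tried on the spindle, since only one knob fits. I did not touch the yellow knobs or the other things. The job was handed in at 24.2 s of the 72 s allowed; no verdict was reported.

**Home:** the knob stopped at about 25 N, 0.8 mm from the tool height I had worked out for fully home. In the last scene picture its top stood about 31 mm beyond the spindle tip, where 32 mm means home and 41 mm means short. The scene outline also fitted best at 20 mm on.

**Stop and return:** the wrist torque rose from 0.16 to 0.49 N m at the end of the twist, well above the spring's 0.13, so it was at the stop. Afterwards the bar lay within about 1° of the rest direction.

**Bowl:** both knobs sit about 25 mm from its centre, and the bowl's measured centre is unchanged.

**Disagreements:** fitting the knob's outline in the top picture was inconclusive, both on how far it is on and on its angle. The two cameras also differed by about 3 mm on where the knobs stood. I relied on the scene picture and the depth and force readings instead.

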